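# Setting out the ink vials and dip pen on the window desk

## Robot

A 7-joint arm with a two-finger parallel gripper is mounted at the origin on the work surface. World frame = base frame: x ahead of the robot, y to its left, z up, the work surface at z = 0. Lengths are in m, angles in degrees, forces in N, time in s.
With the tool pointing down it reaches from about 0.4 to 0.75 m from the base axis. Payload 19.5 kg.
Tool frame: the origin (TCP) lies midway between the tips of the shut fingers; the grasp point (between the pads) lies 19 mm behind it (env.grip_depth is the distance from the TCP to the grasp point, in m); z points along the fingers, y is the direction in which the jaws open and shut (so a half turn about z gives the same grasp; the last joint's range is limited). The gripper opens to 85 mm and grips with 20 to 120 N. Pads are 22 mm wide; open, the fingers measure 114 mm over their backs; the gripper's body (76 mm by 85 mm) begins 54 mm behind the grasp point. The pads swing forward as they close: fully open they stand 13 mm farther back than shut.
Start: joints at [63.902, 40.479, -1.581, 85.061, 1.261, 54.483, -4.326], TCP at [0.231, -0.526, 0.207] pointing down, gripper open.
Joint ranges: [-155.06, 155.06], [-18.47, 123.98], [-90, 86.84], [0, 140.48], [-83.41, 263.41], [0, 116], [-161.91, 161.91]. Speed limits (degrees/s): [108.29, 108.29, 147.25, 147.25, 172.46, 172.46, 172.46].

## Interface

Orientations are given as [roll, pitch, yaw] about the fixed x, y, z axes, in that order (R = Rz(yaw) Ry(pitch) Rx(roll)).
In Python, from workcell import get_obs, viewer, workorder, finder, env gives the robot as it stands.
- The arm moves only by the shell command python3 -m inch 'ROWS'. ROWS is JSON, a list that holds one entry, the list of rows, each a list of 7 numbers: the turn, a rotation vector about the tool's x, y, z in degrees, then the shift along the tool's x, y, z in cm, then the closure, from -1 (fully open) to 1 (shut). In form: [[[wx, wy, wz, dx, dy, dz, jaw], ...]]. A call has exactly 5 rows; each row is the pose to reach, as a shift and turn from the pose commanded when the call began, along the tool's axes at that moment; what a row does not reach only later rows make up. A row lasts 1/8 s, in which the tool goes at most 62.5 mm and 10.7 degrees, less where a joint would pass 70% of its speed; a pose out of reach is approached as far as the arm can. A call with a gripper value outside its range is refused whole. The fingers move at their own pace and stop on an object; the grip force is fixed at half the most. Time passes only in rows, so rows that repeat a pose let the fingers close, or fill a call up. It gives the time, the measured TCP pose, the force and the opening at its end, in the units of the state.
- get_obs(): the state, without advancing time (a new reading comes with each control period).
- viewer.grab_frame(name): name is "side" or "top"; returns (picture, depth): 480x640x3 uint8, blue, green, red; 480x640 float32, m along the optical axis (not along the pixel's ray), 0 where there is no reading.
- viewer.get_calibration(name): a dict with "fovy" (degrees; the focal length in pixels is half the picture's height over the tangent of half this angle, whatever the lens; pixels are square), "cx", "cy" (the principal point, pixels), "dist" ([k1, k2, p1, p2, k3] as OpenCV has them; the pictures are not rectified), "position" and "rotation" of the camera in the world. Camera axes: x right, y down, z forward; pixel columns grow to the right and rows downward; lengths in m; the calibration is good to about 2 mm. A picture is of the moment at which its call begins. get_calibration takes no time and is no camera call.
- workorder.hand_in(): hands the job in, once; it reports no verdict.
Trained networks look in the newest picture that a camera, given by its name, has taken for a name from the list of things; names that differ only in an ending like _2 or _b are one class to them, and where a whole thing is asked for, a point or a joint stands for the part that bears it (a point fixed in the world has none). Each returns a list of dicts, best first, with "p" (0 to 1); they miss things now and then, are a little off and sometimes report something else, mostly with a low value. They report only what shows in the picture. A call takes as long as a camera call.
- finder.search_frame(camera, label): "point" ([row, column] in pixels, amid what is visible of it).
- finder.silhouettes(camera, label): "region" (480x640 bool, what is visible of it) and "point" ([row, column] in pixels, amid what is visible of it).
The state is a dict: "time_s": time; "joint_positions": joint angles; "qd": joint speeds; "joint_efforts": joint torques, N m; "position": TCP position; "tool_rot": TCP orientation; "wrist_force": force on the tool from outside, world axes, zero at the start; "torque": the same for the moment, N m; "finger_gap": opening from 0.0 (shut) to 1.0 (fully open).
Only numpy, scipy, OpenCV 4.12 (cv2) and the standard library are available. Lean on these libraries where they do the work, as an engineer would, in place of code of your own. Each camera call takes 0.05 s, during which the arm holds its last target.

## Task

Get the inking place ready: stand every empty amber vial upright and fully down in its own bore of the wooden ink stand, and only once it stands there push a dropper from the drying rack down through its narrow neck until the collar sits on the lip; a dropper left over stays hanging in the drying rack. Lay the dip pen along the white pen rest, lying in both cradles with its balance point about midway between them. Leave the globe, the pencil cup and the tin where they are.

Things in the scene. Friction and masses are not known exactly. Their poses are not given: they have to be found in the camera images.
- vial0: empty heavy-walled amber glass vial, 60 mm tall: round body 34 diameter up to 42, thick base, sloping shoulder, neck 18 (lip 20) diameter from 49 to 60; stands free on the desk; 60 to 110 g. Origin: centre of its underside, z up through the mouth. May be absent (None)
- mouth0 (a point): centre of the open top of vial0, 60 mm above its origin; opening round, 10.5 mm diameter, and the bore keeps that width to its floor, 51 deep
- vial1: empty heavy-walled amber glass vial, 60 mm tall: round body 34 diameter up to 42, thick base, sloping shoulder, neck 18 (lip 20) diameter from 49 to 60; stands free on the desk; 60 to 110 g. Origin: centre of its underside, z up through the mouth. May be absent (None)
- mouth1 (a point): centre of the open top of vial1, 60 mm above its origin; opening round, 10.5 mm diameter, and the bore keeps that width to its floor, 51 deep
- vial2: empty heavy-walled amber glass vial, 60 mm tall: round body 34 diameter up to 42, thick base, sloping shoulder, neck 18 (lip 20) diameter from 49 to 60; stands free on the desk; 60 to 110 g. Origin: centre of its underside, z up through the mouth. May be absent (None)
- mouth2 (a point): centre of the open top of vial2, 60 mm above its origin; opening round, 10.5 mm diameter, and the bore keeps that width to its floor, 51 deep
- vial3: empty heavy-walled amber glass vial, 60 mm tall: round body 34 diameter up to 42, thick base, sloping shoulder, neck 18 (lip 20) diameter from 49 to 60; stands free on the desk; 60 to 110 g. Origin: centre of its underside, z up through the mouth. May be absent (None)
- mouth3 (a point): centre of the open top of vial3, 60 mm above its origin; opening round, 10.5 mm diameter, and the bore keeps that width to its floor, 51 deep
- dropper0: push-in dropper, 18 g (mm): glass rod 6 diameter, round tip 46 below the origin; rubber stopper over the top 9 of it, tapering 6.4 to 8.8 diameter; above the origin a black collar 20 diameter, 11 high, then a firm bulb 15 diameter, top at 36. Origin: centre of the collar's underside, z up the axis. Starts hanging by the collar in the drying rack; home in a vial, the collar rests on the lip
- dropper1: push-in dropper, 18 g (mm): glass rod 6 diameter, round tip 46 below the origin; rubber stopper over the top 9 of it, tapering 6.4 to 8.8 diameter; above the origin a black collar 20 diameter, 11 high, then a firm bulb 15 diameter, top at 36. Origin: centre of the collar's underside, z up the axis. Starts hanging by the collar in the drying rack; home in a vial, the collar rests on the lip
- dropper2: push-in dropper, 18 g (mm): glass rod 6 diameter, round tip 46 below the origin; rubber stopper over the top 9 of it, tapering 6.4 to 8.8 diameter; above the origin a black collar 20 diameter, 11 high, then a firm bulb 15 diameter, top at 36. Origin: centre of the collar's underside, z up the axis. Starts hanging by the collar in the drying rack; home in a vial, the collar rests on the lip
- dropper3: push-in dropper, 18 g (mm): glass rod 6 diameter, round tip 46 below the origin; rubber stopper over the top 9 of it, tapering 6.4 to 8.8 diameter; above the origin a black collar 20 diameter, 11 high, then a firm bulb 15 diameter, top at 36. Origin: centre of the collar's underside, z up the axis. Starts hanging by the collar in the drying rack; home in a vial, the collar rests on the lip
- bore0 (a point): centre of the mouth of one of the four round bores in the ink stand, in its top face 46 mm above the desk; bore 38 mm in diameter, 25 deep, flat floor; any vial may go in any bore
- bore1 (a point): centre of the mouth of one of the four round bores in the ink stand, in its top face 46 mm above the desk; bore 38 mm in diameter, 25 deep, flat floor; any vial may go in any bore
- bore2 (a point): centre of the mouth of one of the four round bores in the ink stand, in its top face 46 mm above the desk; bore 38 mm in diameter, 25 deep, flat floor; any vial may go in any bore
- bore3 (a point): centre of the mouth of one of the four round bores in the ink stand, in its top face 46 mm above the desk; bore 38 mm in diameter, 25 deep, flat floor; any vial may go in any bore
- stand: ink stand: fixed light wooden block, mm: 60 (its x) by 232 (its y) by 46 high with a row of four bores along its y, 52 apart. Origin: centre of its underside on the desk; z up
- dryer: fixed aluminium drying rack (mm): plate 188 (its x) by 46 (its y), top 62 above the desk, on two end panels; row of four round holes through the 12 thick plate along its x, 42 apart (x = -63, -21, 21, 63; y = 0), each 10.5 in diameter. Origin: centre of its underside; z up
- pen: dip pen lying on the desk, 22 g (mm): square wooden holder 10 by 10, steel ferrule and nib, 170 long in all. Origin: on its centre line at the balance point, holder from x = -70 to 50, ferrule to 68, nib to 100; x points along the pen to the nib
- rest: fixed white ceramic pen rest (mm): foot 96 (its x) by 44 (its y), 8 high; two upright cradles 9 thick at x = -38 and +38, each with a notch open to the top: floor flat, 34 above the desk, 17 wide, sides flaring to about 23 at the top, 55 above the desk. Clear between the cradles down to the foot. The pen goes along its x, either way round. Origin: centre of its underside; z up
- globe: bystander: green glass globe 72 mm in diameter on a small wooden foot, 78 tall. Origin: centre of its underside
- cup: bystander: grey silicone pencil cup 74 mm in diameter, 95 tall, with three pencils reaching 150. Origin: centre of its underside
- tin: bystander: closed flat metal tin, mm: 78 by 108, 31 high. Origin: centre of its underside

How it is judged:
By the outcome, as a careful person would: the job done as asked, in the order asked, and still so for the second after the job is handed in, with the robot touching nothing.
Of vial0, vial1, vial2, vial3 only 3 to 4 are there at a start; the rules pass over those that are not, and their reading is None.
At some moment in a run one of vial0, vial1, vial2, vial3, pen may be knocked a few centimetres aside while the robot is not near it.
It also fails if it takes over 210 s, if anything falls off the work surface, if the arm or the gripper's body presses on something with over 40 N, if the wrist force passes 120 N, or if a joint passes its speed limit or range.

## Working session

There is one attempt and no reset: what is moved stays moved. The work goes in short steps, Python scripts to look and compute and a shell command to move; the robot and the scene stay as the last step left them, time stands still between calls to the robot, and variables do not carry over. Pictures are saved under pics/ and viewed, and the job is handed in when it is done.

```bash
ls -la; mkdir -p pics; cat > h.py <<'E'
import numpy as np, cv2
from workcell import get_obs, viewer, workorder, finder, env
from scipy.spatial.transform import Rotation as R
def K(c):
    f=240/np.tan(np.radians(c['fovy'])/2)
    return np.array([[f,0,c['cx']],[0,f,c['cy']],[0,0,1.]])
def Rot(c):
    r=np.array(c['rotation'],float)
    return r if r.shape==(3,3) else R.from_euler('xyz',r,degrees=True).as_matrix()
def cloud(name,depth,us=None):
    """world points for every pixel (480,640,3)"""
    c=viewer.get_calibration(name)
    v,u=np.mgrid[0:480,0:640]
    p=cv2.undistortPoints(np.stack([u,v],-1).reshape(-1,1,2).astype(np.float64),K(c),np.array(c['dist'],float)).reshape(480,640,2)
    P=np.concatenate([p*depth[...,None],depth[...,None]],-1)
    W=P@Rot(c).T+np.array(c['position'])
    W[depth<=0]=np.nan
    return W
def proj(name,X):
    c=viewer.get_calibration(name); Rm=Rot(c)
    Xc=(np.atleast_2d(X)-np.array(c['position']))@Rm
    p,_=cv2.projectPoints(Xc.reshape(-1,1,3),np.zeros(3),np.zeros(3),K(c),np.array(c['dist'],float))
    return p.reshape(-1,2)
def st():
    o=get_obs(); print({k:(np.round(v,4).tolist()) for k,v in o.items()}); return o
E
python3 - <<'E'
from h import *
st(); print(env.grip_depth)
for n in('side','top'):
    c=viewer.get_calibration(n); print(n,c)
    im,d=viewer.grab_frame(n); cv2.imwrite(f'pics/{n}0.png',im); np.save(f'{n}0.npy',d)
E
```

```text
total 12
drwxr-xr-x  3 agent agent 4096 Dec  7 15:03 .
drwxr-xr-x 23 root  root  4096 Dec  7 15:03 ..
drwxr-xr-x  2 agent agent 4096 Dec  7 15:03 pics
{'time_s': 0.0, 'joint_positions': [63.9024, 40.5135, -1.5808, 85.0817, 1.2599, 54.4843, -4.3275], 'qd': [0.0529, 0.0768, 0.0818, 0.0009, 0.0251, -0.0271, -0.0288], 'joint_efforts': [0.0024, -88.3214, 1.2358, -23.6162, 0.0172, 0.0067, -0.0], 'position': [0.2311, -0.5262, 0.2064], 'tool_rot': [-179.9379, 0.0025, 23.7052], 'wrist_force': [0.3528, 0.4168, -0.2493], 'torque': [-0.054, 0.0071, 0.0087], 'finger_gap': 1.0012}
0.0187
side {'fovy': 55.350294063422716, 'cx': 318.6147067664633, 'cy': 245.35121263798885, 'dist': array([-0.03463089,  0.        ,  0.        ,  0.        ,  0.        ]), 'position': array([ 0.44533307, -0.6725976 ,  0.72330593]), 'rotation': array([-134.11826996,   -0.76798846,  -10.66891941])}
top {'fovy': 57.04997455163849, 'cx': 325.8717840840903, 'cy': 240.24902363706718, 'dist': array([-0.05204061,  0.        ,  0.        ,  0.        ,  0.        ]), 'position': array([0.51947572, 0.01879   , 1.10909397]), 'rotation': array([-1.77053173e+02,  7.93276210e-02, -8.95893151e+01])}
```

View pics/side0.png

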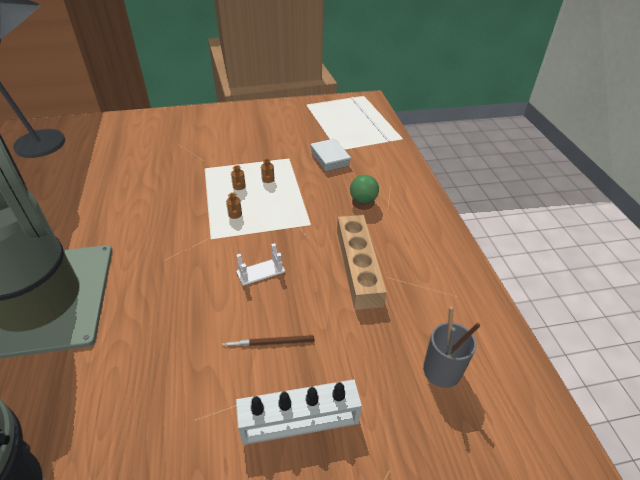

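View pics/top0.png

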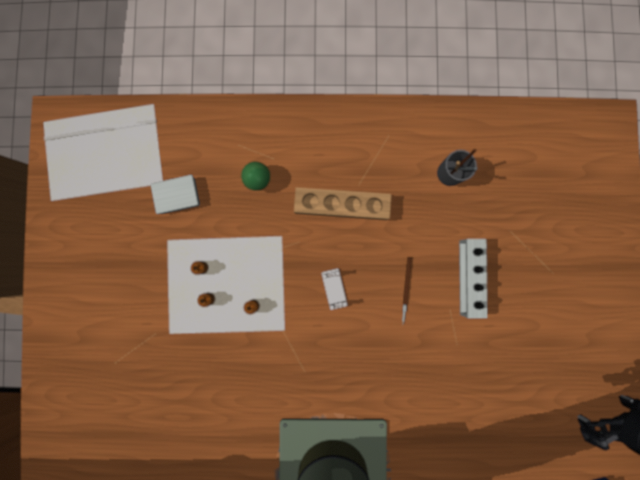

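```bash
cat > look.py <<'E'
from h import *
import sys
def world_at(name,px,z):
    c=viewer.get_calibration(name)
    p=cv2.undistortPoints(np.array(px,float).reshape(-1,1,2),K(c),np.array(c['dist'],float)).reshape(-1,2)
    d=np.c_[p,np.ones(len(p))]@Rot(c).T; o=np.array(c['position'])
    return o+d*((z-o[2])/d[:,2])[:,None]
E
python3 - <<'E'
from look import *
out={}
for n in('top','side'):
    im,d=viewer.grab_frame(n); W=cloud(n,d)
    vis=im.copy()
    # desk check
    for l in ['vial0','dropper0','pen','rest','stand','dryer','globe','cup','tin']:
        r=finder.silhouettes(n,l)
        for q in r:
            if q['p']<.3: continue
            m=q['region']; P=W[m]; P=P[~np.isnan(P[:,0])]
            ys,xs=np.nonzero(m)
            print(n,l,round(q['p'],2),np.round(q['point'],1),m.sum(),'med',np.round(np.median(P,0),3),'zmax',np.round(np.percentile(P[:,2],[2,98]),3))
            out.setdefault((n,l),[]).append(m)
            vis[m]=vis[m]//2+np.array([0,0,127],np.uint8)
            cv2.circle(vis,(int(q['point'][1]),int(q['point'][0])),1,(0,255,0),-1)
    print(n,'desk z',np.nanmedian(W[380:400,100:200,2]))
    cv2.imwrite(f'pics/{n}_m.png',vis)
    np.savez(f'{n}0.npz',im=im,d=d,**{f'{l}_{i}':m for (a,l),ms in out.items() if a==n for i,m in enumerate(ms)})
E
```

```text
top vial0 0.66 [305.9 249. ] 201 med [0.413 0.197 0.045] zmax [0.001 0.061]
top vial0 0.63 [299.  203.8] 182 med [0.431 0.309 0.045] zmax [0.009 0.062]
top vial0 0.62 [267.1 201. ] 172 med [0.505 0.325 0.046] zmax [0.014 0.063]
top dropper0 0.65 [302.5 475.3] 73 med [ 0.425 -0.333  0.083] zmax [0.065 0.098]
top dropper0 0.59 [251.7 476.3] 52 med [ 0.549 -0.333  0.088] zmax [0.07  0.099]
top dropper0 0.47 [289.9 480.3] 48 med [ 0.466 -0.333  0.089] zmax [0.071 0.098]
top dropper0 0.39 [272.6 476.1] 40 med [ 0.506 -0.333  0.091] zmax [0.071 0.098]
top pen 0.68 [281.5 404.5] 251 med [ 0.471 -0.179  0.009] zmax [-0.     0.014]
top rest 0.73 [290.7 335.1] 680 med [ 0.455 -0.     0.009] zmax [0.003 0.055]
top stand 0.77 [204.6 341.9] 2590 med [ 0.665 -0.018  0.045] zmax [0.003 0.05 ]
top dryer 0.97 [278.2 471.1] 1820 med [ 0.484 -0.328  0.061] zmax [0.002 0.066]
top globe 0.76 [174.  253.7] 686 med [0.726 0.19  0.068] zmax [0.002 0.079]
top globe 0.41 [253.9 477. ] 63 med [ 0.548 -0.333  0.087] zmax [0.065 0.099]
top cup 0.79 [170.4 454.2] 1025 med [ 0.75  -0.295  0.062] zmax [0.004 0.149]
[... 941 characters left out ...]
[ 0.454 -0.007  0.008] zmax [-0.     0.055]
side stand 0.95 [265.5 363.6] 3134 med [ 0.663 -0.042  0.043] zmax [0.    0.048]
side dryer 0.6 [401.  286.6] 185 med [ 0.464 -0.344  0.083] zmax [0.066 0.097]
side globe 0.65 [190.7 364.6] 735 med [0.724 0.171 0.056] zmax [0.006 0.077]
side globe 0.48 [342.3 277.1] 475 med [ 0.47  -0.185  0.009] zmax [0.001 0.012]
side cup 0.81 [350.5 450.9] 2577 med [ 0.744 -0.304  0.069] zmax [0.007 0.146]
side cup 0.6 [207.8 234.2] 335 med [0.412 0.19  0.033] zmax [-0.    0.06]
side tin 0.8 [157.1 329.9] 898 med [0.684 0.376 0.03 ] zmax [0.001 0.033]
side tin 0.64 [171.1 267.2] 288 med [0.506 0.321 0.033] zmax [-0.     0.061]
side desk z -0.00013808305262913434
```

```bash
cat > fit.py <<'E'
from look import *
from scipy.optimize import least_squares, minimize
VP=[(0,17),(42,17),(49,9),(58,9),(58,10),(60,10)]
def vialfit(P,z0=0.0):
    P=P*1000; P=P.copy(); P[:,2]-=z0*1000
    s=P[(P[:,2]>4)&(P[:,2]<57)]
    zz=s[:,2]; r=np.interp(zz,[0,42,49,60],[17,17,9,9.3])
    f=lambda c:np.hypot(s[:,0]-c[0],s[:,1]-c[1])-r
    c0=np.median(s[:,:2],0)
    q=least_squares(f,c0,loss='soft_l1',f_scale=1.5)
    return q.x/1000,len(s),np.median(np.abs(f(q.x)))
def topmask(W,z,tol,lo,hi):
    m=(np.abs(W[...,2]-z)<tol)&(W[...,0]>lo[0])&(W[...,0]<hi[0])&(W[...,1]>lo[1])&(W[...,1]<hi[1])
    return m
def fitregion(name,W,z,inside,p0,lo,hi,tol=.004,step=(.004,.004,4)):
    """fit pose (x,y,yaw deg) so that soft model inside(X,Y in mm, body frame) matches mask of pixels on plane z. subpixel by 5x5 supersampling"""
    m=topmask(W,z,tol,lo,hi)
    corners=[(x,y,z) for x in(lo[0],hi[0]) for y in(lo[1],hi[1])]
    px=proj(name,np.array(corners)); u0,v0=np.floor(px.min(0)).astype(int)-2; u1,v1=np.ceil(px.max(0)).astype(int)+2
    u0=max(u0,0);v0=max(v0,0);u1=min(u1,639);v1=min(v1,479)
    n=4; off=(np.arange(n)+.5)/n-.5
    vv,uu,a,b=np.meshgrid(np.arange(v0,v1+1),np.arange(u0,u1+1),off,off,indexing='ij')
    G=world_at(name,np.stack([uu+b,vv+a],-1).reshape(-1,2),z)[:,:2]
    ob=m[v0:v1+1,u0:u1+1].astype(float)
    def cost(p):
        t=np.radians(p[2]); d=(G-p[:2])*1000
        X=d[:,0]*np.cos(t)+d[:,1]*np.sin(t); Y=-d[:,0]*np.sin(t)+d[:,1]*np.cos(t)
        I=inside(X,Y).reshape(vv.shape).mean((2,3))
        return np.abs(I-ob).sum()/ob.sum()
    best=None
    s=np.array(step,float)
    x0=np.array(p0,float); sim=np.vstack([x0]+[x0+s*e for e in np.eye(3)])
    for k in range(3):
        q=minimize(cost,x0,method='Nelder-Mead',options=dict(initial_simplex=sim,xatol=1e-5,fatol=1e-5,maxiter=300))
        x0=q.x; s=s/2; sim=np.vstack([x0]+[x0+s*e for e in np.eye(3)])
    return q.x,q.fun,m.sum()
def stand_in(X,Y):
    I=(abs(X)<30)&(abs(Y)<116)
    for k in range(4): I&=np.hypot(X,Y-(k-1.5)*52)>19
    return I
E
python3 - <<'E'
from fit import *
for n in('top','side'):
    z=np.load(f'{n}0.npz'); W=cloud(n,z['d'])
    for i in range(3):
        P=W[z[f'vial0_{i}']]; P=P[~np.isnan(P[:,0])]; c,k,e=vialfit(P); print(n,'vial',np.round(c,4),k,round(e,2))
    print(n,'stand',fitregion(n,W,.046,stand_in,(.663,-.02,0),(.6,-.17),(.73,.14)))
    for i in range(4):
        P=W[z[f'dropper0_{i}']]; P=P[~np.isnan(P[:,0])]
        s=P[P[:,2]>.078]*1000; f=lambda c:np.sqrt(np.hypot(s[:,0]-c[0],s[:,1]-c[1])**2+np.maximum(s[:,2]-90.5,0)**2)-7.5
        q=least_squares(f,np.median(s[:,:2],0),loss='soft_l1'); print(n,'dropper',np.round(q.x/1000,4),len(s),np.median(abs(f(q.x))).round(2), P[:,2].max().round(4))
    print(n,'dryer',fitregion(n,W,.062,lambda X,Y:(abs(X)<94)&(abs(Y)<23)&~sum(np.hypot(X-x,Y)<10.5 for x in(-63,-21,21,63)).astype(bool),(.484,-.333,90),(.37,-.38),(.6,-.28)))
    print(n,'rest foot', fitregion(n,W,.008,lambda X,Y:(abs(X)<48)&(abs(Y)<22)&(abs(abs(X)-38)>4.5),(.455,-.0,15),(.38,-.05),(.53,.05),.003))
    print(n,'rest foot', fitregion(n,W,.008,lambda X,Y:(abs(X)<48)&(abs(Y)<22)&(abs(abs(X)-38)>4.5),(.455,-.0,100),(.38,-.05),(.53,.05),.003))
    print(n,'pen',fitregion(n,W,.010,lambda X,Y:(X>-70)&(X<60)&(abs(Y)<5),(.471,-.179,180),(.36,-.25),(.58,-.1),.004))
E
```

```text
top vial [0.4108 0.2011] 157 0.94
top vial [0.4282 0.3148] 142 1.13
top vial [0.5053 0.3323] 130 1.0
top stand (array([ 0.66503596, -0.01725179, -3.50168822]), np.float64(0.12126685934489402), np.int64(1557))
top dropper [ 0.4236 -0.3385] 44 0.65 0.0982
top dropper [ 0.5488 -0.3373] 35 0.92 0.0997
top dropper [ 0.4664 -0.3384] 35 0.78 0.0985
top dropper [ 0.5056 -0.3375] 34 0.49 0.0979
top dryer (array([ 0.46508877, -0.31857568, 90.57547903]), np.float64(1.1547446013289036), np.int64(1204))
top rest foot (array([4.54315075e-01, 4.52147487e-04, 1.42340356e+01]), np.float64(0.2655612244897959), np.int64(490))
top rest foot (array([4.54292610e-01, 4.51622989e-04, 1.44485009e+01]), np.float64(0.26543367346938773), np.int64(490))
top pen (array([  0.46276976,  -0.17946381, 174.42785005]), np.float64(0.3293991416309013), np.int64(233))
side vial [0.4113 0.2019] 272 0.87
side vial [0.5061 0.3319] 233 1.02
side vial [0.4282 0.3141] 226 1.21
side stand (array([ 0.66480135, -0.02166315, -3.63367609]), np.float64(0.0969057881773399), np.int64(1624))
side dropper [ 0.5482 -0.3385] 104 0.6 0.0995
side dropper [ 0.464  -0.3388] 113 0.68 0.0988
side dropper [ 0.506  -0.3386] 90 0.5 0.0988
side dropper [ 0.4215 -0.3391] 100 0.53 0.0995
side dryer (array([ 0.48561915, -0.3389443 ,  0.46511818]), np.float64(0.22600700525394046), np.int64(2855))
side rest foot (array([ 4.56198029e-01, -3.41753644e-03,  1.30518998e+01]), np.float64(0.23505692599620492), np.int64(527))
side rest foot (array([ 4.56197560e-01, -3.41704363e-03,  1.30471684e+01]), np.float64(0.23505692599620492), np.int64(527))
side pen (array([  0.46523983,  -0.18398541, 174.19779177]), np.float64(0.21021262886597938), np.int64(388))
```

```bash
python3 - <<'E'
from h import *
a=cv2.imread('pics/top_m.png'); b=cv2.imread('pics/side_m.png')
t=cv2.imread('pics/top0.png'); s=cv2.imread('pics/side0.png')
x=cv2.resize(t[230:330,300:500],(800,400),interpolation=cv2.INTER_CUBIC)
cv2.imwrite('pics/z1.png',x)
y=cv2.resize(s[230:370,200:400],(800,560),interpolation=cv2.INTER_CUBIC); cv2.imwrite('pics/z2.png',y)
E
cat > sdf.py <<'E'
from fit import *
def box(P,lo,hi):
    lo=np.array(lo,float);hi=np.array(hi,float);c=(lo+hi)/2;h=(hi-lo)/2
    q=np.abs(P-c)-h
    return np.linalg.norm(np.maximum(q,0),axis=1)+np.minimum(q.max(1),0)
def cyl(P,x,y,r,z0,z1):
    a=np.hypot(P[:,0]-x,P[:,1]-y)-r; b=np.maximum(z0-P[:,2],P[:,2]-z1); q=np.c_[a,b]
    return np.linalg.norm(np.maximum(q,0),axis=1)+np.minimum(q.max(1),0)
def stand_s(P):
    d=box(P,(-30,-116,0),(30,116,46))
    for k in range(4): d=np.maximum(d,-cyl(P,0,(k-1.5)*52,19,21,80))
    return d
def rest_s(P):
    d=box(P,(-48,-22,0),(48,22,8))
    for x in(-38,38):
        c=box(P,(x-4.5,-22,0),(x+4.5,22,55))
        hw=8.5+np.clip((P[:,2]-34)/21,0,1)*3
        notch=np.maximum(np.abs(P[:,1])-hw,34-P[:,2])
        d=np.minimum(d,np.maximum(c,-notch))
    return d
def pen_s(P):
    Q=P.copy()
    d=box(Q,(-70,-5,-5),(50,5,5))
    t=np.interp(Q[:,0],[50,68,100],[4.5,4,.5])
    f=np.maximum(np.hypot(Q[:,1],Q[:,2])-t,np.maximum(50-Q[:,0],Q[:,0]-100))
    return np.minimum(d,f)
def dryer_s(P):
    d=box(P,(-94,-23,50),(94,23,62))
    for x in(-63,-21,21,63):
        d=np.minimum(d,np.minimum(cyl(P,x,0,10,62,73),cyl(P,x,0,7.5,73,98)))
    return d
def fit3(P,s,p0,z0=0,ny=3):
    P=P[~np.isnan(P[:,0])]*1000
    def loc(p):
        t=np.radians(p[2]*1.0); d=P-[p[0],p[1],z0]
        return np.c_[d[:,0]*np.cos(t)+d[:,1]*np.sin(t),-d[:,0]*np.sin(t)+d[:,1]*np.cos(t),d[:,2]]
    f=lambda p:s(loc(p))
    best=None
    for dx in(-6,0,6):
        for dy in(-6,0,6):
            q=least_squares(f,np.array([p0[0]*1e3+dx,p0[1]*1e3+dy,p0[2]]),loss='soft_l1',f_scale=1.5,x_scale=[1,1,1],diff_step=1e-4)
            if best is None or q.cost<best.cost: best=q
    return best.x.round(2),round(best.cost/len(P),3),len(P)
def roi(W,lo,hi,zlo,zhi):
    m=(W[...,0]>lo[0])&(W[...,0]<hi[0])&(W[...,1]>lo[1])&(W[...,1]<hi[1])&(W[...,2]>zlo)&(W[...,2]<zhi)
    return W[m]
E
python3 - <<'E'
from sdf import *
PP={}
for n in('top','side'):
    z=np.load(f'{n}0.npz'); W=cloud(n,z['d'])
    S=roi(W,(.6,-.17),(.73,.13),.006,.055)
    t=S[np.abs(S[:,2]-.046)<.004]; print(n,'noise',np.std(t[:,2]),np.median(t[:,2]))
    r=roi(W,(.38,-.06),(.53,.06),.004,.06); p=roi(W,(.36,-.25),(.58,-.1),.004,.02); d=roi(W,(.37,-.39),(.6,-.28),.045,.105)
    PP[n]=[S,r,p,d]
for n in('top','side','both'):
    S,r,p,d=PP[n] if n!='both' else [np.vstack(x) for x in zip(PP['top'],PP['side'])]
    print(n,'stand',fit3(S,stand_s,(.665,-.019,-3.5)))
    print(n,'rest',fit3(r,rest_s,(.455,-.002,14)))
    for yaw in (174-0,):
        print(n,'pen',fit3(p,pen_s,(.465,-.18,yaw),z0=5))
    print(n,'dryer',fit3(d,dryer_s,(.485,-.338,0)))
E
```

```text
top noise 0.0017567776437315027 0.046211407986245234
side noise 0.0012882321791863715 0.045725264973809965
top stand (array([665.36, -17.11,  -3.56]), np.float64(1.173), 2538)
top rest (array([ 4.5502e+02, -1.0000e-02,  1.3230e+01]), np.float64(2.763), 723)
top pen (array([ 482.07, -179.92,  176.46]), np.float64(19.906), 378)
top dryer (array([ 4.8624e+02, -3.3843e+02, -1.8000e-01]), np.float64(0.984), 1604)
side stand (array([665.47, -19.31,  -3.65]), np.float64(0.442), 2940)
side rest (array([ 4.55e+02, -4.50e-01,  1.39e+01]), np.float64(0.613), 897)
side pen (array([ 469.44, -182.62,  174.63]), np.float64(1.053), 464)
side dryer (array([ 4.8500e+02, -3.3908e+02,  3.8000e-01]), np.float64(0.484), 3912)
both stand (array([665.39, -19.14,  -3.63]), np.float64(0.798), 5478)
both rest (array([ 4.5498e+02, -3.4000e-01,  1.3670e+01]), np.float64(1.574), 1620)
both pen (array([ 475.21, -182.52,  174.95]), np.float64(9.678), 842)
both dryer (array([ 4.8527e+02, -3.3895e+02,  2.6000e-01]), np.float64(0.641), 5516)
```

View pics/z1.png

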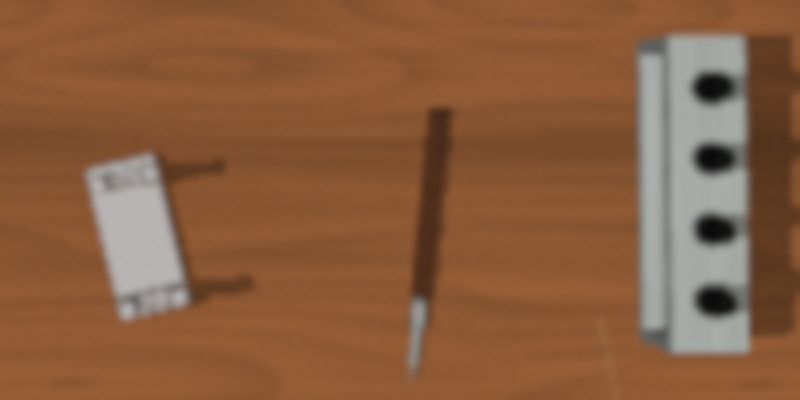

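View pics/z2.png

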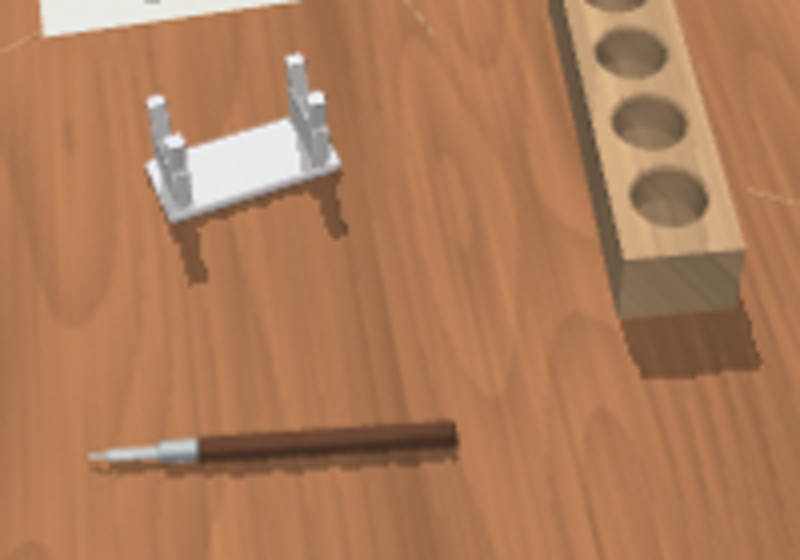

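```bash
python3 - <<'E'
from sdf import *
b,f,t=[world_at('side',[p],.006)[0] for p in((314,338.2),(249.5,342),(222.5,344.2))]
print('pen side butt,ferrule,tip',b.round(4),f.round(4),t.round(4),np.linalg.norm(b-t),np.linalg.norm(b-f), 'orig',(b+(f-b)*70/120).round(4), np.degrees(np.arctan2(*(f-b)[[1,0]])))
p=lambda x,y:(300+x/4-.5+.125,230+y/4-.375)
b,f,t=[world_at('top',[p(*q)],.008)[0] for q in((440,109),(421,298),(413,375))]
print('pen top',b.round(4),f.round(4),t.round(4),np.linalg.norm(b-t),np.linalg.norm(b-f), 'orig',(b+(f-b)*70/120).round(4))
def draw(n,pose,lines):
    pass
a=np.radians(np.arange(0,361,10))
for n,pose in (('top',(665.36,-19.14,-3.63)),('side',(665.4,-19.14,-3.63)),('top',(665.36,-17.1,-3.63))):
    im=cv2.imread(f'pics/{n}0.png')
    Rm=R.from_euler('z',pose[2],degrees=True).as_matrix()
    pl=[np.array([(-30,-116,46),(30,-116,46),(30,116,46),(-30,116,46),(-30,-116,46)])]
    pl+=[np.c_[19*np.cos(a),19*np.sin(a)+(k-1.5)*52,46+0*a] for k in range(4)]
    u0,v0,w,h=(285,180,115,50) if n=='top' else (325,205,70,110)
    s=800//w if n=='top' else 5
    x=cv2.resize(im[v0:v0+h,u0:u0+w],None,fx=s,fy=s,interpolation=cv2.INTER_CUBIC)
    for q in pl:
        px=proj(n,(q@Rm.T+[pose[0],pose[1],0])/1000)
        cv2.polylines(x,[(((px-[u0,v0]+.5)*s)).round().astype(int).reshape(-1,1,2)],False,(0,0,255),1)
    cv2.imwrite(f'pics/ov_{n}_{int(-pose[1]*10)}.png',x)
E
ls pics
```

```text
pen side butt,ferrule,tip [ 0.5372 -0.1902  0.006 ] [ 0.4184 -0.1776  0.006 ] [ 0.3691 -0.1738  0.006 ] 0.16896160597016077 0.11953938056769708 orig [ 0.4679 -0.1829  0.006 ] 173.947409131544
pen top [ 0.5361 -0.1886  0.008 ] [ 0.4186 -0.1767  0.008 ] [ 0.371  -0.1718  0.008 ] 0.16591910189271802 0.11805560011543766 orig [ 0.4676 -0.1817  0.008 ]
ov_side_191.png
ov_top_171.png
ov_top_191.png
side0.png
side_m.png
top0.png
top_m.png
z1.png
z2.png
```

View pics/ov_side_191.png

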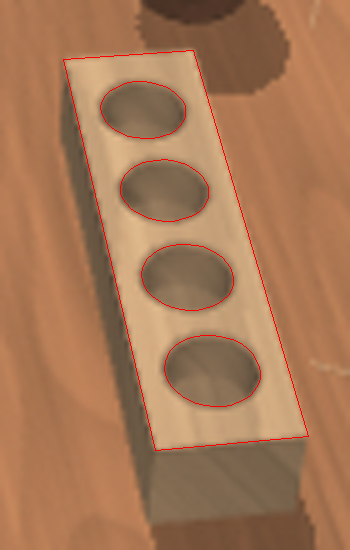

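View pics/ov_top_171.png

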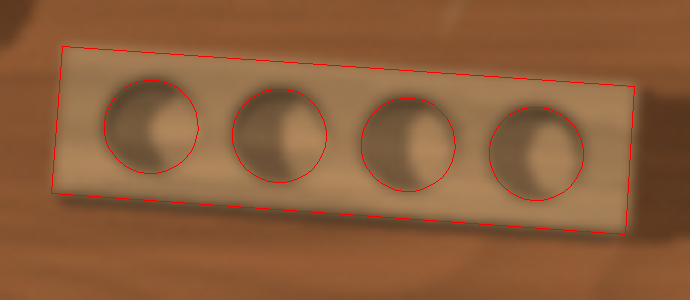

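View pics/ov_top_191.png

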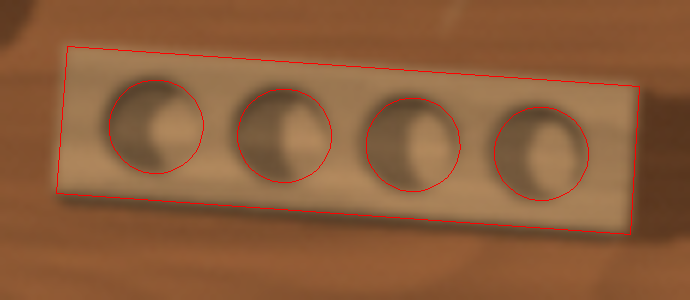

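```bash
cat > go.py <<'E'
from h import *
import sys
# usage: go.py x y z yaw (mm, deg): prints delta in tool axes from the measured pose
def main(x,y,z,yaw):
    o=get_obs(); p=np.array(o['position'])*1000; Rm=R.from_euler('xyz',o['tool_rot'],degrees=True)
    T=R.from_euler('xyz',[180,0,yaw],degrees=True)
    d=Rm.inv().apply(np.array([x,y,z])-p)/10
    w=np.degrees((Rm.inv()*T).as_rotvec())
    print('t',round(float(o['time_s']),2),'at',p.round(1),np.round(o['tool_rot'],1),'gap',round(float(o['finger_gap']),3),'F',np.round(o['wrist_force'],1))
    print('turn',w.round(1),'shift',d.round(2))
main(*map(float,sys.argv[1:5]))
E
python3 go.py 468 -182 150 -6
```

```text
t 1.1 at [ 231.2 -526.4  206.9] [-180.     0.    23.7] gap 1.002 F [0.4 0.3 0. ]
turn [-0.   0.  29.7] shift [ 35.53 -22.01   5.69]
```

```bash
python3 -m inch '[[[0,0,29.7,35.5,-22,5.7,0.2],[0,0,29.7,35.5,-22,5.7,0.2],[0,0,29.7,35.5,-22,5.7,0.2],[0,0,29.7,35.5,-22,5.7,0.2],[0,0,29.7,35.5,-22,5.7,0.2]]]'; python3 go.py 468 -182 60 -6
```

```text
time_s: 1.72
position: [0.4076, -0.2696, 0.1645]
tool_rot: [180.0, -0.0, -6.0]
wrist_force: [1.4, -0.3, -0.8]
finger_gap: 0.403
t 1.73 at [ 407.6 -269.6  164.5] [180.  -0.  -6.] gap 0.403 F [ 1.4 -0.3 -0.8]
turn [ 0. -0.  0.] shift [ 5.08 -9.34 10.45]
```

```bash
python3 -m inch '[[[0,0,0,5.1,-9.3,5,0.2],[0,0,0,5.1,-9.3,8,0.2],[0,0,0,5.1,-9.3,10.4,0.2],[0,0,0,5.1,-9.3,10.4,0.2],[0,0,0,5.1,-9.3,10.4,0.2]]]'; python3 go.py 468 -182 4 -6.1
python3 - <<'E'
from sdf import *
im,d=viewer.grab_frame('side'); cv2.imwrite('pics/s1.png',cv2.resize(im[240:440,150:400],(800,640))[:600]); W=cloud('side',d)
p=roi(W,(.36,-.25),(.58,-.1),.004,.02); print(fit3(p,pen_s,(.468,-.18,174),z0=5))
E
```

```text
time_s: 2.35
position: [0.4671, -0.185, 0.0618]
tool_rot: [180.0, -0.1, -6.0]
wrist_force: [-0.5, -0.5, 1.0]
finger_gap: 0.398
t 2.35 at [ 467.1 -185.    61.8] [ 1.8e+02 -1.0e-01 -6.0e+00] gap 0.398 F [-0.5 -0.5  1. ]
turn [ 0.  -0.1  0.1] shift [ 0.05 -0.31  5.78]
(array([ 469.57, -182.54,  174.44]), np.float64(1.295), 455)
```

View pics/s1.png

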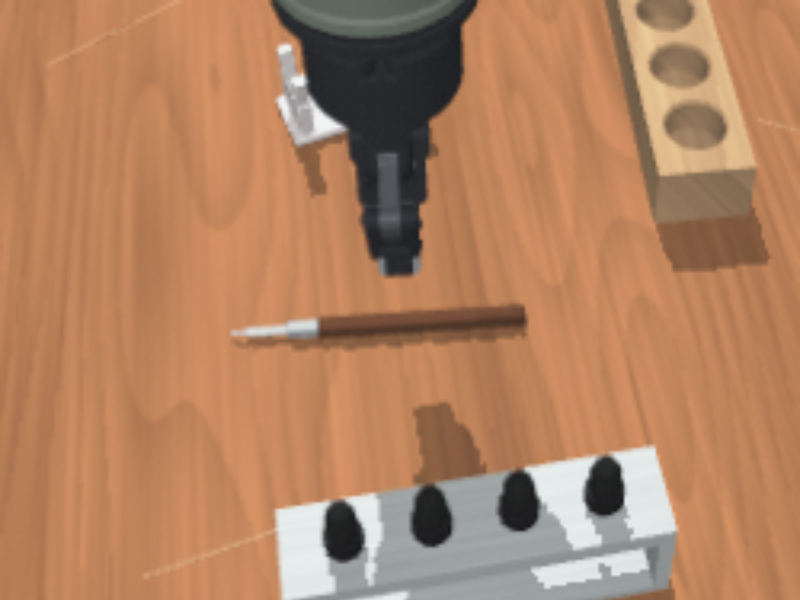

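```bash
python3 -m inch '[[[0,0,0,0.05,-0.25,3,0.2],[0,0,0,0.05,-0.25,5,0.2],[0,0,0,0.05,-0.25,5.75,0.2],[0,0,0,0.05,-0.25,5.75,0.2],[0,0,0,0.05,-0.25,5.75,0.2]]]'; python3 -m inch '[[[0,0,0,0,0,0,1],[0,0,0,0,0,0,1],[0,0,0,0,0,0,1],[0,0,0,0,0,0,1],[0,0,0,0,0,0,1]]]';  python3 go.py 468 -182 100 -6.1
```

```text
time_s: 3.02
position: [0.4682, -0.182, 0.0041]
tool_rot: [180.0, -0.1, -6.0]
wrist_force: [-1.0, 0.2, 0.7]
finger_gap: 0.4
time_s: 3.65
position: [0.4677, -0.1817, 0.0031]
tool_rot: [-180.0, 0.0, -6.0]
wrist_force: [0.4, 0.0, 0.3]
finger_gap: 0.006
t 3.65 at [ 467.7 -181.7    3.1] [-180.    0.   -6.] gap 0.006 F [0.4 0.  0.3]
turn [-0.   0.   0.1] shift [ 0.03  0.03 -9.69]
```

```bash
python3 - <<'E'
from h import *
im,d=viewer.grab_frame('side'); cv2.imwrite('pics/s2.png',cv2.resize(im[260:440,180:380],(800,720))[:600]);
im,d=viewer.grab_frame('top'); cv2.imwrite('pics/t2.png',cv2.resize(im[200:350,300:500],(800,600)))
E
```

```text
(no output)
```

View pics/s2.png

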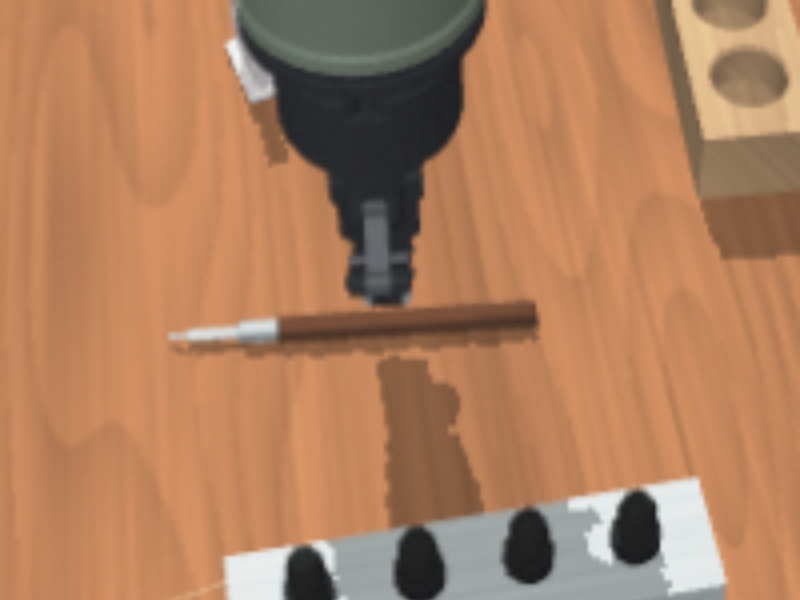

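View pics/t2.png

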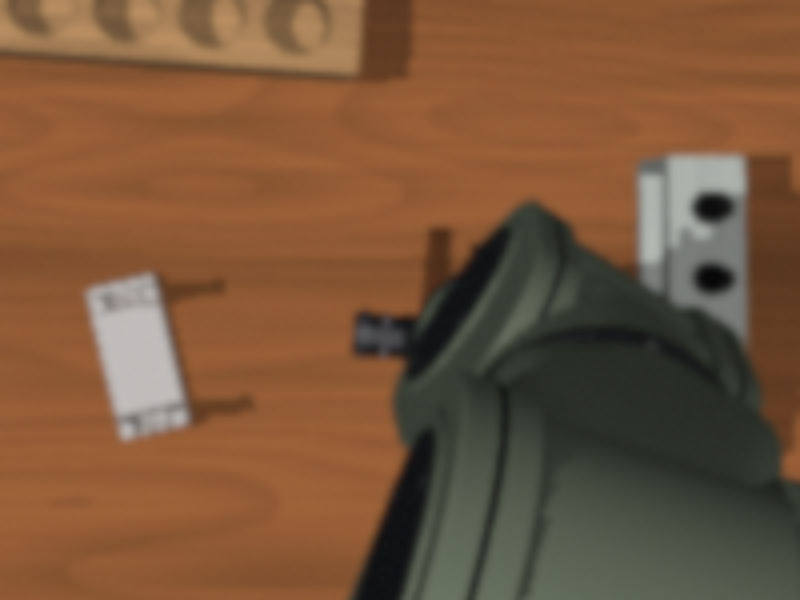

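```bash
python3 - <<'E'
from sdf import *
print(proj('side',[[.4677,-.1817,.003]]))
im,d=viewer.grab_frame('side'); W=cloud('side',d)
for v in range(318,346,2):
    print(v,[np.round(W[v,u]*1000).astype(int).tolist() for u in (272,276,280)], im[v,276])
im,d=viewer.grab_frame('top'); W=cloud('top',d)
for u in range(386,412,3): print(u,[np.round(W[v,u]*1000).astype(int).tolist() for v in (281,284)])
E
```

```text
[[276.40457191 340.83707777]]
318 [[462, -223, 129], [468, -227, 132], [476, -198, 93]] [99 95 94]
320 [[462, -227, 129], [468, -229, 130], [476, -198, 87]] [98 95 93]
322 [[461, -231, 129], [468, -230, 126], [476, -198, 81]] [110 106 104]
324 [[461, -232, 125], [467, -233, 125], [474, -226, 114]] [110 106 103]
326 [[460, -235, 124], [467, -235, 122], [473, -234, 119]] [108 104 102]
328 [[460, -237, 121], [466, -237, 120], [473, -239, 121]] [88 83 81]
330 [[460, -239, 119], [466, -242, 122], [472, -242, 120]] [107 102 100]
332 [[459, -242, 117], [465, -244, 118], [472, -243, 116]] [82 78 75]
334 [[460, -195, 46], [468, -194, 42], [475, -193, 38]] [46 43 42]
336 [[460, -188, 30], [467, -194, 36], [474, -194, 34]] [ 58  75 105]
338 [[460, -178, 9], [468, -179, 8], [475, -182, 10]] [ 59  82 125]
340 [[460, -183, 10], [467, -184, 10], [474, -185, 9]] [ 58  78 117]
342 [[459, -187, 9], [467, -185, 5], [474, -189, 8]] [40 53 78]
344 [[459, -187, 3], [466, -186, -1], [474, -187, -1]] [ 57  79 116]
386 [[475, -131, -1], [468, -131, -1]]
389 [[480, -121, 120], [473, -121, 120]]
392 [[480, -128, 121], [474, -127, 126]]
395 [[480, -135, 116], [474, -134, 126]]
398 [[480, -144, 103], [474, -140, 130]]
401 [[481, -144, 143], [475, -143, 148]]
404 [[485, -135, 232], [482, -122, 305]]
407 [[488, -127, 312], [483, -124, 328]]
410 [[489, -127, 338], [484, -125, 351]]
```

```bash
python3 - <<'E'
from sdf import *
im,d=viewer.grab_frame('side'); W=cloud('side',d)
P=roi(W,(.43,-.26),(.51,-.12),.015,.2)
for z in range(15,140,8):
    q=P[(P[:,2]*1000>=z)&(P[:,2]*1000<z+8)]*1000
    if len(q): print(z,len(q),'x',np.percentile(q[:,0],[3,97]).round(),'y',np.percentile(q[:,1],[3,50,97]).round())
for k in range(0,2):
    z=np.load('side0.npz')
i0=np.load('side0.npz'); 
cv2.imwrite('pics/s3.png',cv2.resize(im[270:360,230:330],(800,720),interpolation=cv2.INTER_CUBIC)[:600])
E
```

```text
23 4 x [459. 477.] y [-188. -187. -186.]
31 13 x [459. 479.] y [-195. -193. -187.]
39 17 x [461. 474.] y [-197. -195. -192.]
47 1 x [473. 473.] y [-198. -198. -198.]
71 9 x [460. 480.] y [-206. -195. -191.]
79 24 x [456. 478.] y [-206. -197. -193.]
87 28 x [453. 483.] y [-223. -198. -194.]
95 28 x [452. 483.] y [-200. -198. -191.]
103 15 x [450. 484.] y [-201. -199. -196.]
111 92 x [450. 482.] y [-244. -231. -197.]
119 123 x [450. 484.] y [-243. -236. -198.]
127 104 x [449. 486.] y [-230. -220. -197.]
135 65 x [455. 476.] y [-224. -220. -214.]
```

View pics/s3.png

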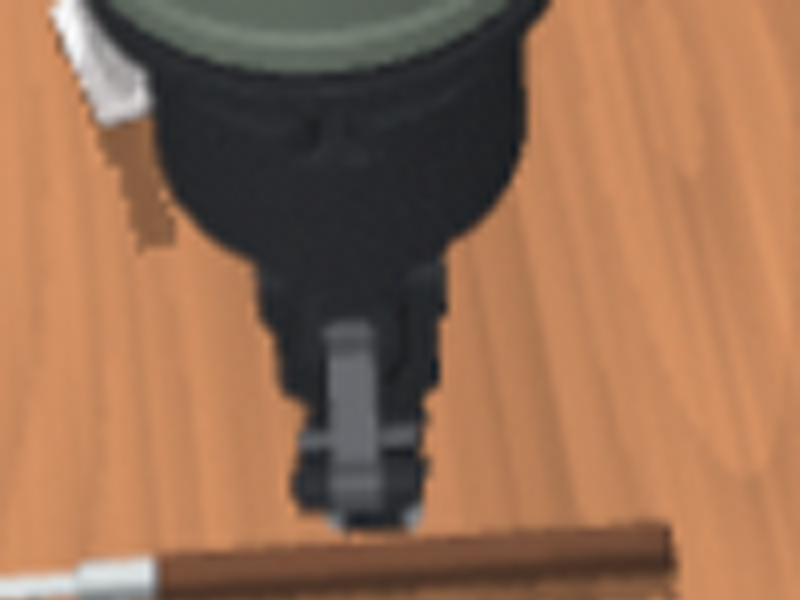

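```bash
python3 - <<'E'
from h import *
for y in(-.195,-.185,-.182):
  print(y,proj('side',[[.468,y,z/1000] for z in (3,10,15,20,25,30,35)])[:,1].round(1))
E
python3 -m inch '[[[0,0,0,0,0,-10,1],[0,0,0,0,0,-10,1],[0,0,0,0,0,-10,1],[0,0,0,0,0,-10,1],[0,0,0,0,0,-10,1]]]'
python3 - <<'E'
from sdf import *
o=get_obs();print(o['position'],o['wrist_force'])
im,d=viewer.grab_frame('side'); W=cloud('side',d)
cv2.imwrite('pics/s4.png',cv2.resize(im[200:350,200:350],(600,600),interpolation=cv2.INTER_CUBIC))
P=roi(W,(.43,-.26),(.51,-.12),.04,.3)
for z in range(40,180,8):
    q=P[(P[:,2]*1000>=z)&(P[:,2]*1000<z+8)]*1000
    if len(q): print(z,len(q),'x',np.percentile(q[:,0],[3,97]).round(),'y',np.percentile(q[:,1],[3,50,97]).round())
E
```

```text
-0.195 [346.8 344.7 343.1 341.6 340.  338.4 336.8]
-0.185 [342.3 340.1 338.6 337.  335.4 333.8 332.2]
-0.182 [340.9 338.8 337.2 335.7 334.1 332.5 330.9]
time_s: 4.53
position: [0.4674, -0.1815, 0.1023]
tool_rot: [-180.0, 0.1, -6.0]
wrist_force: [-0.1, -0.7, -1.0]
finger_gap: 0.002
[ 0.46738494 -0.18154281  0.10229422] [-0.05963711 -0.72780443 -0.99348962]
120 2 x [460. 475.] y [-189. -188. -187.]
128 17 x [458. 478.] y [-195. -189. -187.]
136 44 x [457. 478.] y [-196. -193. -186.]
144 26 x [460. 473.] y [-196. -194. -192.]
152 5 x [460. 472.] y [-197. -196. -195.]
168 7 x [479. 481.] y [-196. -191. -185.]
176 12 x [472. 479.] y [-219. -202. -188.]
```

View pics/s4.png

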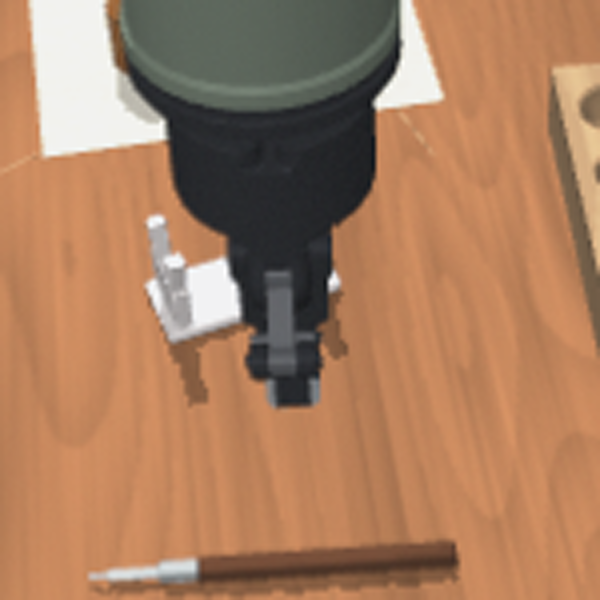

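```bash
python3 go.py 560 -120 6 -6.1;
python3 - <<'E'
from h import *
for y in(-.195,-.188,-.182):
  print(y,proj('side',[[.468,y,z/1000] for z in (102,110,115,120,125,130,135)])[:,1].round(1))
E
```

```text
t 4.58 at [ 467.4 -181.6  102.3] [-1.8e+02  1.0e-01 -6.0e+00] gap 0.001 F [-0.8  0.2  0.2]
turn [-0.   0.1  0.1] shift [ 8.58 -7.09  9.62]
-0.195 [313.9 311.  309.1 307.2 305.4 303.5 301.5]
-0.188 [310.6 307.7 305.8 304.  302.1 300.2 298.3]
-0.182 [307.9 304.9 303.1 301.2 299.3 297.4 295.5]
```

```bash
python3 -m inch '[[[0,0,0,4,-7,3,1],[0,0,0,8.6,-7.1,8,1],[0,0,0,8.6,-7.1,9.6,1],[0,0,0,8.6,-7.1,9.6,1],[0,0,0,8.6,-7.1,9.6,1]]]'
python3 - <<'E'
from sdf import *
o=get_obs();print(o['position'],o['wrist_force'])
im,d=viewer.grab_frame('side'); W=cloud('side',d)
p=proj('side',[o['position'],np.array(o['position'])+[0,0,.02]]); print(p)
u,v=p[0].astype(int)
x=im[v-80:v+40,u-60:u+60].copy(); x=cv2.resize(x,(600,600),interpolation=cv2.INTER_CUBIC)
for q in p: cv2.circle(x,tuple(((q-[u-60,v-80]+.5)*5).astype(int)),3,(0,0,255),-1)
cv2.imwrite('pics/s5.png',x)
E
```

```text
time_s: 5.2
position: [0.5602, -0.1207, 0.0078]
tool_rot: [180.0, 0.0, -6.0]
wrist_force: [0.4, -0.5, -0.4]
finger_gap: -0.0
[ 0.56021075 -0.12065786  0.00783852] [ 0.35026926 -0.50012485 -0.44607829]
[[319.18131883 306.80036626]
 [319.32820725 300.38287497]]
```

View pics/s5.png

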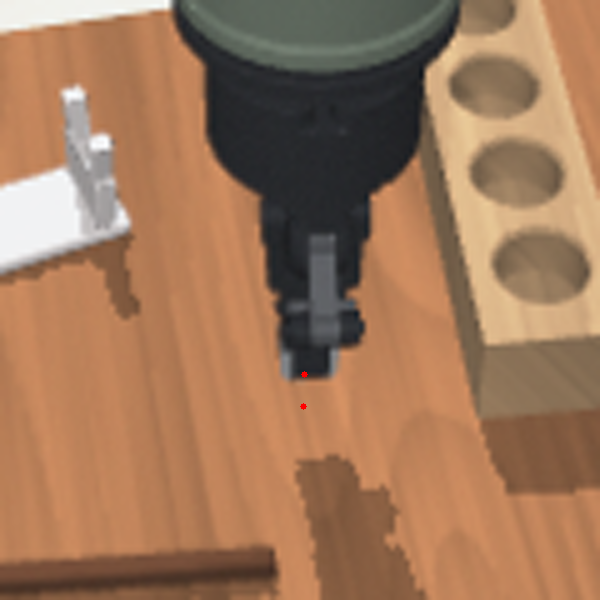

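```bash
python3 -m inch '[[[0,0,0,0,0,0.4,1],[0,0,0,0,0,0.8,1],[0,0,0,0,0,1.1,1],[0,0,0,0,0,1.4,1],[0,0,0,0,0,1.6,1]]]'; python3 -m inch '[[[0,0,0,0,0,0.1,1],[0,0,0,0,0,0.2,1],[0,0,0,0,0,0.3,1],[0,0,0,0,0,0.4,1],[0,0,0,0,0,0.5,1]]]'
```

```text
time_s: 5.88
position: [0.5607, -0.12, -0.0091]
tool_rot: [-180.0, 0.0, -6.0]
wrist_force: [0.0, -0.6, 1.4]
finger_gap: 0.002
time_s: 6.5
position: [0.5607, -0.12, -0.0139]
tool_rot: [-180.0, -0.0, -6.0]
wrist_force: [0.4, -0.2, 0.1]
finger_gap: -0.002
```

```bash
python3 -m inch '[[[0,0,0,0,0,0.05,1],[0,0,0,0,0,0.1,1],[0,0,0,0,0,0.15,1],[0,0,0,0,0,0.2,1],[0,0,0,0,0,0.25,1]]]';  python3 -m inch '[[[0,0,0,0,0,0.05,1],[0,0,0,0,0,0.1,1],[0,0,0,0,0,0.15,1],[0,0,0,0,0,0.2,1],[0,0,0,0,0,0.25,1]]]'
python3 - <<'E'
from sdf import *
im,d=viewer.grab_frame('side')
u,v=319,306
x=im[v-80:v+40,u-60:u+60].copy(); x=cv2.resize(x,(600,600),interpolation=cv2.INTER_CUBIC)
cv2.imwrite('pics/s6.png',x)
E
```

```text
time_s: 7.12
position: [0.5607, -0.12, -0.0164]
tool_rot: [-180.0, 0.0, -6.0]
wrist_force: [-0.4, -1.1, 0.6]
finger_gap: 0.001
time_s: 7.75
position: [0.5607, -0.12, -0.0189]
tool_rot: [-180.0, 0.0, -6.0]
wrist_force: [1.5, -1.7, -0.3]
finger_gap: 0.005
```

View pics/s6.png

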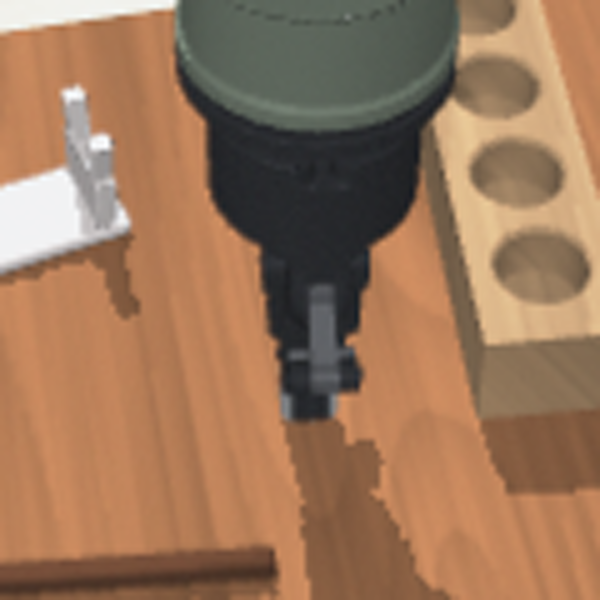

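```bash
python3 -m inch '[[[0,0,0,0,0,0.03,1],[0,0,0,0,0,0.06,1],[0,0,0,0,0,0.09,1],[0,0,0,0,0,0.12,1],[0,0,0,0,0,0.15,1]]]';  python3 -m inch '[[[0,0,0,0,0,0.03,1],[0,0,0,0,0,0.06,1],[0,0,0,0,0,0.09,1],[0,0,0,0,0,0.12,1],[0,0,0,0,0,0.15,1]]]'
```

```text
time_s: 8.43
position: [0.5607, -0.12, -0.0204]
tool_rot: [-180.0, 0.0, -6.0]
wrist_force: [0.1, 0.4, 0.3]
finger_gap: 0.003
time_s: 9.05
position: [0.5607, -0.12, -0.0219]
tool_rot: [-180.0, 0.0, -6.0]
wrist_force: [-0.1, -0.2, -0.6]
finger_gap: 0.001
```

```bash
python3 -m inch '[[[0,0,0,0,0,0.03,1],[0,0,0,0,0,0.06,1],[0,0,0,0,0,0.09,1],[0,0,0,0,0,0.12,1],[0,0,0,0,0,0.15,1]]]';  python3 -m inch '[[[0,0,0,0,0,0.03,1],[0,0,0,0,0,0.06,1],[0,0,0,0,0,0.09,1],[0,0,0,0,0,0.12,1],[0,0,0,0,0,0.15,1]]]'
```

```text
time_s: 9.68
position: [0.5607, -0.12, -0.0234]
tool_rot: [-180.0, 0.0, -6.0]
wrist_force: [-0.1, -0.3, -0.2]
finger_gap: 0.001
time_s: 10.3
position: [0.5607, -0.12, -0.0243]
tool_rot: [-180.0, -0.0, -6.0]
wrist_force: [-3.6, 1.7, 16.0]
finger_gap: -0.003
```

```bash
python3 - <<'E'
from sdf import *
im,d=viewer.grab_frame('side'); W=cloud('side',d)
u,v=319,313
x=im[v-20:v+20,u-25:u+25].copy(); x=cv2.resize(x,(750,600),interpolation=cv2.INTER_CUBIC)
cv2.imwrite('pics/s7.png',x)
for v in range(298,320,2): print(v,[np.round(W[v,u]*1000).astype(int).tolist() for u in (316,319,322)])
E
python3 -m inch '[[[0,0,0,0,0,-0.5,1],[0,0,0,0,0,-2,1],[0,0,0,0,0,-5,1],[0,0,0,0,0,-8,1],[0,0,0,0,0,-8,1]]]'
```

```text
298 [[546, -161, 86], [551, -162, 87], [555, -171, 96]]
300 [[545, -163, 83], [549, -170, 92], [554, -172, 92]]
302 [[544, -172, 89], [548, -177, 94], [553, -178, 95]]
304 [[543, -177, 91], [548, -179, 92], [553, -180, 92]]
306 [[545, -165, 69], [548, -179, 86], [552, -182, 89]]
308 [[553, -126, 12], [557, -133, 20], [563, -134, 20]]
310 [[553, -127, 7], [557, -136, 17], [564, -131, 11]]
312 [[553, -124, -3], [559, -127, -1], [565, -128, -1]]
314 [[552, -131, 0], [558, -132, 0], [563, -134, 1]]
316 [[551, -136, 0], [557, -137, 0], [563, -137, -2]]
318 [[550, -140, -1], [556, -141, -1], [562, -143, 0]]
time_s: 10.98
position: [0.5618, -0.1203, 0.0577]
tool_rot: [180.0, -0.2, -6.0]
wrist_force: [0.8, -0.1, -0.1]
finger_gap: 0.003
```

View pics/s7.png

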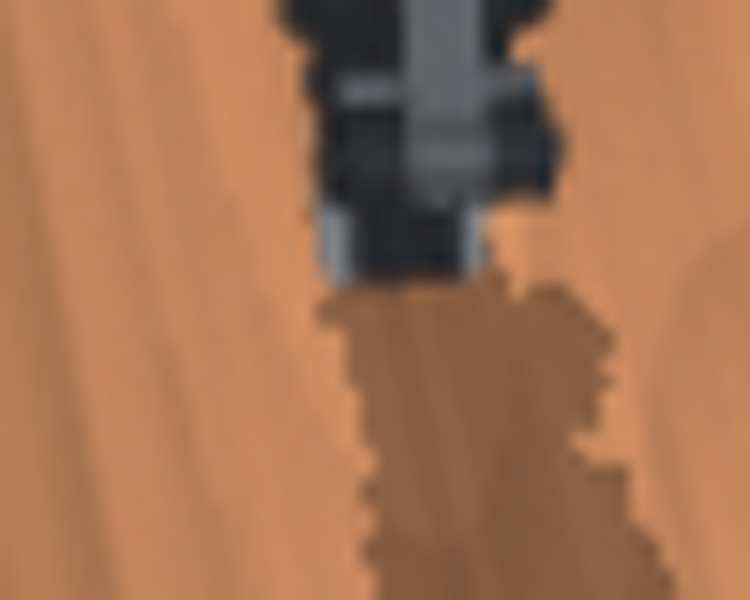

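```bash
sed -i 's/np.array(\[x,y,z\])-p)/np.array([x,y,z-23.7])-p)/; s/.at.,p.round(1)/"at(tip)",(p+[0,0,23.7]).round(1)/' go.py; python3 go.py 468 -182 60 -6.1; python3 - <<'E'
from sdf import *
for n in('side','top'):
    im,d=viewer.grab_frame(n); W=cloud(n,d)
    p=roi(W,(.36,-.25),(.58,-.145),.004,.02); print(n,fit3(p,pen_s,(.468,-.18,174),z0=5))
    for q in finder.silhouettes(n,'pen')[:1]: print(q['p'],q['point'],world_at(n,[q['point'][::-1]],.007))
    cv2.imwrite(f'pics/{n}8.png',im)
E
```

```text
t 10.97 at(tip) [ 561.8 -120.3   81.4] [180.   -0.2  -6. ] gap 0.003 F [ 0.8 -0.1 -0.1]
turn [ 0.  -0.2  0.1] shift [-8.69  7.12  2.11]
side (array([ 468.56, -182.59,  174.38]), np.float64(0.939), 451)
0.92 [341.0, 276.6] [[ 0.46788825 -0.18484434  0.007     ]]
top (array([ 462., -186.,  174.]), np.float64(nan), 0)sdf.py:43: RuntimeWarning: invalid value encountered in scalar divide
  return best.x.round(2),round(best.cost/len(P),3),len(P)
```

```bash
python3 -m inch '[[[0,0,0.1,-5,5,0,0.2],[0,0,0.1,-8.7,7.1,0,0.2],[0,0,0.1,-8.7,7.1,4,0.2],[0,0,0.1,-8.7,7.1,5,0.2],[0,0,0.1,-8.7,7.1,5,0.2]]]'; python3 go.py 468 -182.3 3 -6
```

```text
time_s: 11.8
position: [0.4668, -0.1812, 0.0049]
tool_rot: [-180.0, 0.1, -6.1]
wrist_force: [0.4, -0.1, 0.8]
finger_gap: 0.399
t 11.8 at(tip) [ 466.8 -181.2   28.6] [-1.8e+02  1.0e-01 -6.1e+00] gap 0.399 F [ 0.4 -0.1  0.8]
turn [-0.   0.1 -0.1] shift [0.14 0.1  2.56]
```

```bash
python3 -m inch '[[[0,0,0,0.1,0.1,1,0.2],[0,0,0,0.1,0.1,2,0.2],[0,0,0,0.1,0.1,2.55,0.2],[0,0,0,0.1,0.1,2.55,0.2],[0,0,0,0.1,0.1,2.55,0.2]]]'; python3 -m inch '[[[0,0,0,0,0,0,1],[0,0,0,0,0,0,1],[0,0,0,0,0,0,1],[0,0,0,0,0,0,1],[0,0,0,0,0,0,1]]]';  python3 go.py 468 -182 110 -6.1
```

```text
time_s: 12.42
position: [0.4677, -0.1827, -0.0202]
tool_rot: [-180.0, -0.0, -6.1]
wrist_force: [0.6, -0.1, 0.1]
finger_gap: 0.405
time_s: 13.05
position: [0.4678, -0.1827, -0.02]
tool_rot: [-180.0, -0.0, -6.1]
wrist_force: [0.2, 0.5, 7.2]
finger_gap: 0.088
t 13.05 at(tip) [ 467.8 -182.7    3.7] [-180.    -0.    -6.1] gap 0.088 F [0.2 0.5 7.2]
turn [-0. -0.  0.] shift [  0.02  -0.07 -10.63]
```

```bash
python3 -m inch '[[[0,0,0,0,0,-2,1],[0,0,0,0,0,-6,1],[0,0,0,0,0,-10.6,1],[0,0,0,0,0,-10.6,1],[0,0,0,0,0,-10.6,1]]]';  python3 go.py 455 0 110 13.7;python3 - <<'E'
from sdf import *
for n in('side',):
    im,d=viewer.grab_frame(n)
    cv2.imwrite(f'pics/{n}9.png',cv2.resize(im[230:350,200:340],(700,600)))
E
```

```text
time_s: 13.68
position: [0.4676, -0.1825, 0.0854]
tool_rot: [-180.0, 0.0, -6.1]
wrist_force: [-1.9, -0.0, -0.2]
finger_gap: 0.089
t 13.68 at(tip) [ 467.6 -182.5  109.1] [-180.     0.    -6.1] gap 0.089 F [-1.9 -0.  -0.2]
turn [ -0.    0.  -19.8] shift [ -3.19 -18.01  -0.08]
```

View pics/side9.png

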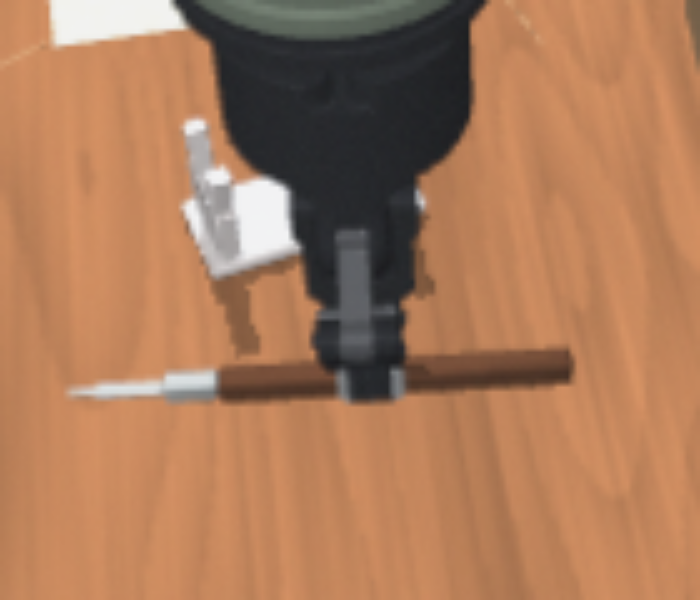

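```bash
python3 -m inch '[[[0,0,-10,-1.6,-9,-0.1,1],[0,0,-19.8,-3.2,-14,-0.1,1],[0,0,-19.8,-3.2,-18,-0.1,1],[0,0,-19.8,-3.2,-18,-0.1,1],[0,0,-19.8,-3.2,-18,-0.1,1]]]';  python3 go.py 455 -0.3 60 13.7;python3 - <<'E'
from sdf import *
for n in('side','top'):
    im,d=viewer.grab_frame(n)
    u,v=(260,255) if n=='side' else (335,289)
    cv2.imwrite(f'pics/{n}10.png',cv2.resize(im[v-60:v+60,u-60:u+60],(600,600)))
E
```

```text
time_s: 14.35
position: [0.4547, -0.0008, 0.0861]
tool_rot: [180.0, 0.1, 13.7]
wrist_force: [0.3, 0.2, -0.8]
finger_gap: 0.09
t 14.35 at(tip) [454.7  -0.8 109.8] [1.80e+02 1.00e-01 1.37e+01] gap 0.09 F [ 0.3  0.2 -0.8]
turn [ 0.   0.1 -0. ] shift [ 0.05 -0.04  4.98]
```

View pics/side10.png

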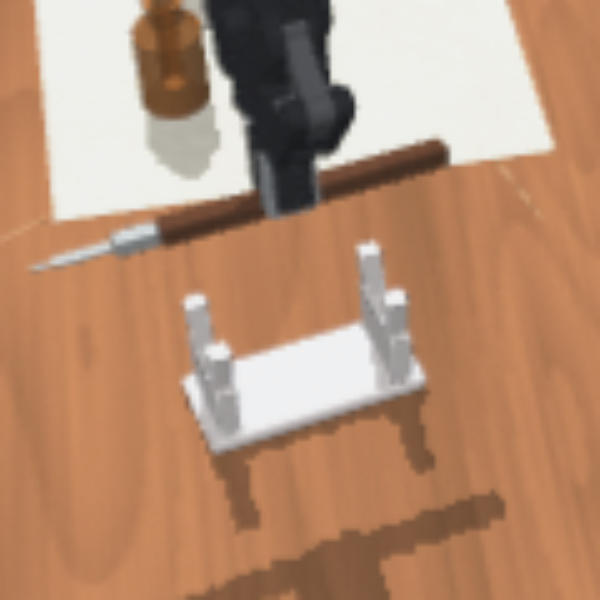

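View pics/top10.png

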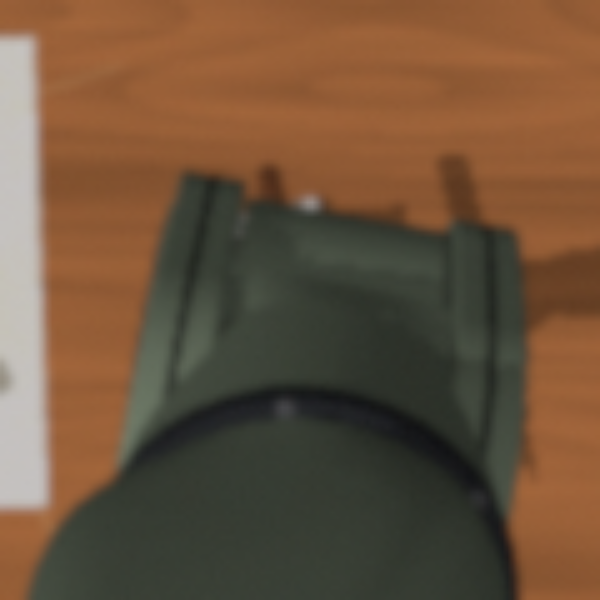

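```bash
python3 -m inch '[[[0,0,0,0,0,2,1],[0,0,0,0,0,4,1],[0,0,0,0,0,5,1],[0,0,0,0,0,6,1],[0,0,0,0,0,6,1]]]';  python3 go.py 455 -0.3 37 13.7;python3 - <<'E'
from sdf import *
for n in('side',):
    im,d=viewer.grab_frame(n)
    u,v=(260,255) if n=='side' else (335,289)
    cv2.imwrite(f'pics/{n}11.png',cv2.resize(im[v-60:v+60,u-60:u+60],(600,600)))
E
```

```text
time_s: 15.08
position: [0.4548, -0.0005, 0.0263]
tool_rot: [-180.0, 0.0, 13.7]
wrist_force: [-0.9, -0.1, 0.2]
finger_gap: 0.09
t 15.07 at(tip) [454.8  -0.5  50. ] [-180.     0.    13.7] gap 0.09 F [-0.9 -0.1  0.2]
turn [-0.  0. -0.] shift [ 0.03 -0.02  1.3 ]
```

View pics/side11.png

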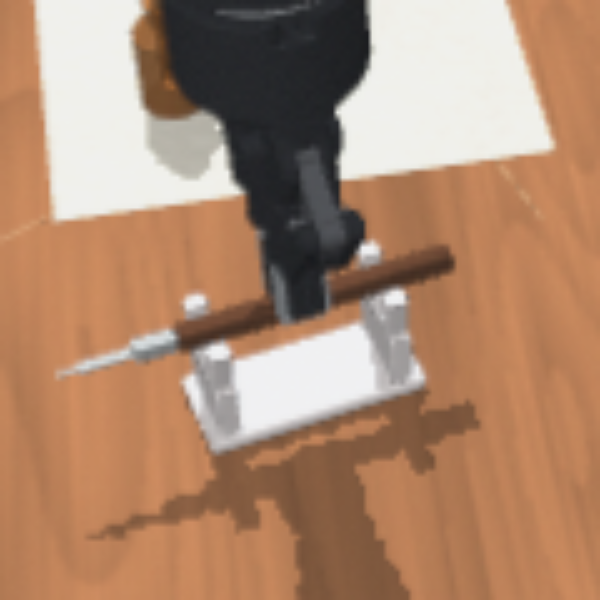

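Pen lies between the cradle posts (posts at (195,300)/(218,350) and (370,250)/(396,295)), centred; lower and release.

```bash
python3 -m inch '[[[0,0,0,0,0,0.4,1],[0,0,0,0,0,0.8,1],[0,0,0,0,0,1.1,1],[0,0,0,0,0,1.25,1],[0,0,0,0,0,1.25,1]]]'; python3 -m inch '[[[0,0,0,0,0,0,0.5],[0,0,0,0,0,0,0.5],[0,0,0,0,0,0,0.5],[0,0,0,0,0,0,0.5],[0,0,0,0,0,0,0.5]]]';python3 go.py 455 -0.3 120 13.7
```

```text
time_s: 15.75
position: [0.4549, -0.0003, 0.0141]
tool_rot: [-180.0, 0.0, 13.7]
wrist_force: [0.1, -0.5, -0.0]
finger_gap: 0.086
time_s: 16.38
position: [0.455, -0.0003, 0.0142]
tool_rot: [-180.0, -0.0, 13.7]
wrist_force: [1.1, -0.6, 0.6]
finger_gap: 0.249
t 16.38 at(tip) [ 4.55e+02 -3.00e-01  3.79e+01] [-180.    -0.    13.7] gap 0.249 F [ 1.1 -0.6  0.6]
turn [-0. -0.  0.] shift [ 0.    0.   -8.21]
```

```bash
python3 -m inch '[[[0,0,0,0,0,-2,0.5],[0,0,0,0,0,-8.2,0.5],[0,0,0,0,0,-8.2,0],[0,0,0,0,0,-8.2,0],[0,0,0,0,0,-8.2,0]]]'; python3 go.py 430 120 120 86.4; python3 - <<'E'
from sdf import *
for n in('side',):
    im,d=viewer.grab_frame(n); W=cloud(n,d)
    u,v=(260,255) if n=='side' else (335,289)
    cv2.imwrite(f'pics/{n}12.png',cv2.resize(im[v-60:v+60,u-60:u+60],(600,600)))
    p=roi(W,(.36,-.1),(.58,.1),.036,.047); print(fit3(p,pen_s,(.455,0,193.7),z0=39))
E
```

```text
time_s: 17.0
position: [0.4545, -0.0003, 0.0953]
tool_rot: [-180.0, 0.1, 13.7]
wrist_force: [0.1, -0.0, 0.4]
finger_gap: 0.498
t 17.0 at(tip) [ 4.545e+02 -3.000e-01  1.190e+02] [-1.80e+02  1.00e-01  1.37e+01] gap 0.498 F [ 0.1 -0.   0.4]
turn [ -0.1   0.1 -72.7] shift [  0.47 -12.27  -0.1 ]
(array([454.59,  -0.77, 193.95]), np.float64(2.113), 416)
```

View pics/side12.png

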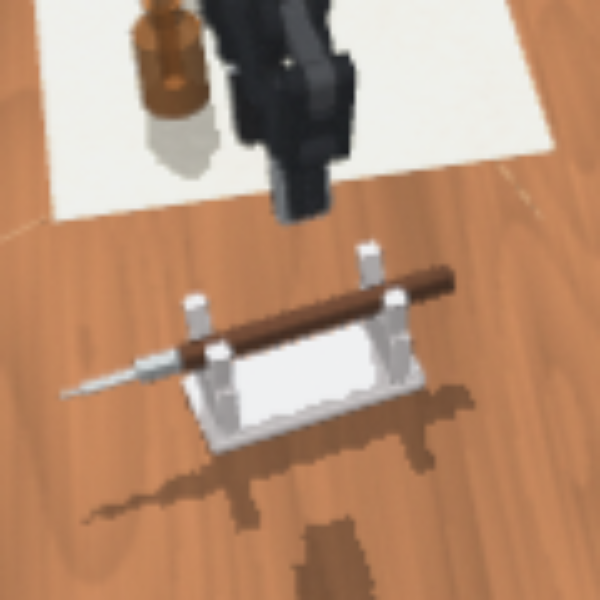

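```bash
python3 -m inch '[[[0,0,-72.7,0.5,-12.3,0,0],[0,0,-72.7,0.5,-12.3,0,0],[0,0,-72.7,0.5,-12.3,0,0],[0,0,-72.7,0.5,-12.3,0,0],[0,0,-72.7,0.5,-12.3,0,0]]]'; python3 go.py 411.2 201.6 90 86.4
```

```text
time_s: 17.68
position: [0.4303, 0.1204, 0.0955]
tool_rot: [-179.9, 0.0, 67.8]
wrist_force: [-0.0, -0.9, -0.0]
finger_gap: 0.5
t 17.68 at(tip) [430.3 120.4 119.2] [-179.9    0.    67.8] gap 0.5 F [-0.  -0.9 -0. ]
turn [ -0.1   0.  -18.6] shift [ 6.79 -4.84  2.92]
```

```bash
python3 -m inch '[[[0,0,-10,3.5,-2.4,0,-0.1],[0,0,-18.6,6.8,-4.8,0,-0.1],[0,0,-18.6,6.8,-4.8,2.5,-0.1],[0,0,-18.6,6.8,-4.8,2.9,-0.1],[0,0,-18.6,6.8,-4.8,2.9,-0.1]]]'; python3 go.py 411.2 201.6 29 86.4; python3 - <<'E'
from sdf import *
for n in('side','top'):
    im,d=viewer.grab_frame(n); W=cloud(n,d)
    for q in finder.silhouettes(n,'vial0'):
        if q['p']<.4: continue
        P=W[q['region']]; P=P[~np.isnan(P[:,0])]; c,k,e=vialfit(P); print(n,q['p'],np.round(c,4),k,round(e,2))
    u,v=(245,190) if n=='side' else (240,289)
    cv2.imwrite(f'pics/{n}13.png',cv2.resize(im[v-60:v+60,u-60:u+60],(600,600)))
E
```

```text
time_s: 18.3
position: [0.4124, 0.2011, 0.0671]
tool_rot: [-180.0, 0.0, 86.0]
wrist_force: [0.6, -0.7, 0.1]
finger_gap: 0.546
t 18.3 at(tip) [412.4 201.1  90.8] [-180.    0.   86.] gap 0.546 F [ 0.6 -0.7  0.1]
turn [-0.   0.  -0.4] shift [ 0.05 -0.12  6.18]
side 0.83 [0.5059 0.3321] 224 1.14
side 0.57 [0.4112 0.2019] 253 1.07
side 0.55 [0.4282 0.3142] 180 1.23
top 0.72 [0.5053 0.3325] 162 1.03
top 0.41 [0.4107 0.2014] 87 0.45
```

View pics/side13.png

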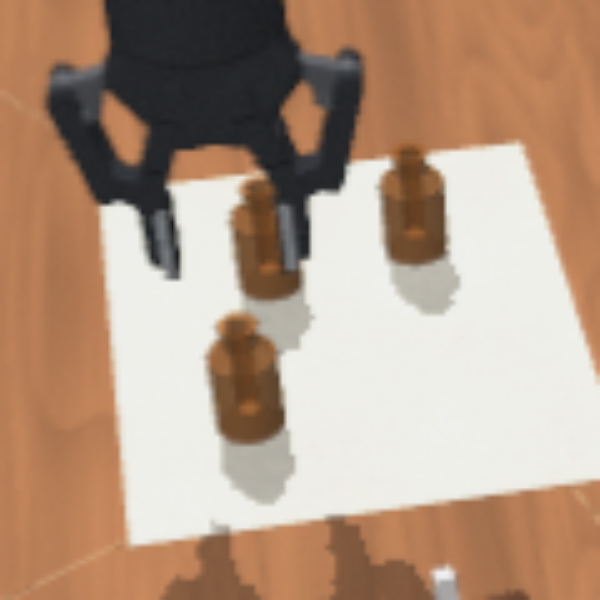

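```bash
python3 -m inch '[[[0,0,-0.4,0.05,-0.1,2,-0.1],[0,0,-0.4,0.05,-0.1,4,-0.1],[0,0,-0.4,0.05,-0.1,6.5,-0.1],[0,0,-0.4,0.05,-0.1,6.5,-0.1],[0,0,-0.4,0.05,-0.1,6.5,-0.1]]]'; python3 -m inch '[[[0,0,0,0,0,0,1],[0,0,0,0,0,0,1],[0,0,0,0,0,0,1],[0,0,0,0,0,0,1],[0,0,0,0,0,0,1]]]'; python3 -m inch '[[[0,0,0,0,0,-2,1],[0,0,0,0,0,-4,1],[0,0,0,0,0,-8,1],[0,0,0,0,0,-9,1],[0,0,0,0,0,-9,1]]]'; python3 go.py 667 6.8 116 86.4;python3 - <<'E'
from sdf import *
for n in('side',):
    im,d=viewer.grab_frame(n); W=cloud(n,d)
    u,v=(245,190) if n=='side' else (240,289)
    cv2.imwrite(f'pics/{n}14.png',cv2.resize(im[v-90:v+60,u-60:u+60],(480,600)))
E
```

```text
time_s: 19.12
position: [0.4118, 0.2022, 0.003]
tool_rot: [180.0, -0.0, 86.4]
wrist_force: [-0.4, 0.6, 0.1]
finger_gap: 0.553
time_s: 19.75
position: [0.412, 0.2024, 0.0034]
tool_rot: [179.9, -0.1, 86.4]
wrist_force: [-0.9, 0.2, 14.4]
finger_gap: 0.373
time_s: 20.38
position: [0.4118, 0.2023, 0.0926]
tool_rot: [179.9, -0.1, 86.4]
wrist_force: [0.2, 0.4, -1.7]
finger_gap: 0.374
t 20.38 at(tip) [411.8 202.3 116.3] [ 1.799e+02 -1.000e-01  8.640e+01] gap 0.374 F [ 0.2  0.4 -1.7]
turn [ 0.1 -0.1  0. ] shift [-17.91  26.69   0.05]
```

View pics/side14.png

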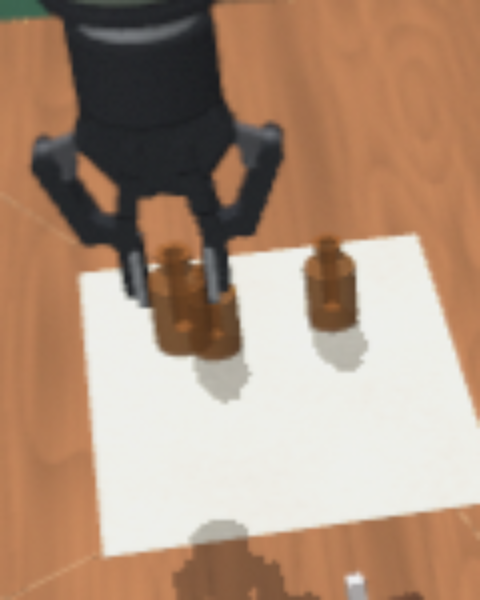

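```bash
python3 -m inch '[[[0,0,0,-4,6,0,1],[0,0,0,-8,12,0,1],[0,0,0,-12,18,0,1],[0,0,0,-15.5,23,0,1],[0,0,0,-17.9,26.7,0,1]]]'; python3 -m inch '[[[0,0,0,0,0,0,1],[0,0,0,0,0,0,1],[0,0,0,0,0,0,1],[0,0,0,0,0,0,1],[0,0,0,0,0,0,1]]]'; python3 go.py 667 6.8 116 86.4;cat > held.py <<'E'
from sdf import *
import sys
# held vial fit near tool; arg: offset of vial base below tip (mm), crop out
o=get_obs(); p=np.array(o['position'])+[0,0,.0237]; base=p[2]-float(sys.argv[1])/1000
for n in('side','top'):
    im,d=viewer.grab_frame(n); W=cloud(n,d)
    for q in finder.silhouettes(n,'vial0'):
        P=W[q['region']]; P=P[~np.isnan(P[:,0])]
        if np.hypot(*(np.median(P[:,:2],0)-p[:2]))>.05: continue
        P=P[P[:,2]<base+.03]
        if len(P)<20: print('few',len(P)); continue
        s=P*1000; s=s[s[:,2]>base*1000+3]
        f=lambda c:np.hypot(s[:,0]-c[0],s[:,1]-c[1])-17
        r=least_squares(f,p[:2]*1000,loss='soft_l1',f_scale=1.5)
        print(n,round(q['p'],2),'vial xy',r.x.round(1),'tool',(p*1000).round(1),'n',len(s),'res',np.median(abs(f(r.x))).round(2),'zmin',np.percentile(P[:,2],3).round(4))
    u,v=proj(n,[p-[0,0,.03]])[0].astype(int)
    u=min(max(u,60),579);v=min(max(v,60),419)
    cv2.imwrite(f'pics/{n}{sys.argv[2]}.png',cv2.resize(im[v-60:v+60,u-60:u+60],(600,600),interpolation=cv2.INTER_CUBIC))
E
python3 held.py 26.5 15
```

```text
time_s: 21.05
position: [0.6606, 0.0107, 0.0907]
tool_rot: [-179.9, -0.0, 86.4]
wrist_force: [0.2, 1.5, -1.4]
finger_gap: 0.376
time_s: 21.68
position: [0.6595, 0.0126, 0.0923]
tool_rot: [-180.0, -0.0, 86.5]
wrist_force: [-0.3, 1.4, -0.5]
finger_gap: 0.375
t 21.68 at(tip) [659.5  12.6 116. ] [-180.    -0.    86.5] gap 0.375 F [-0.3  1.4 -0.5]
turn [-0.  -0.   0.1] shift [-0.54  0.78 -0.  ]
side 0.82 vial xy [660.4  12.1] tool [659.5  12.6 116. ] n 151 res 0.6 zmin 0.0909
```

View pics/side15.png

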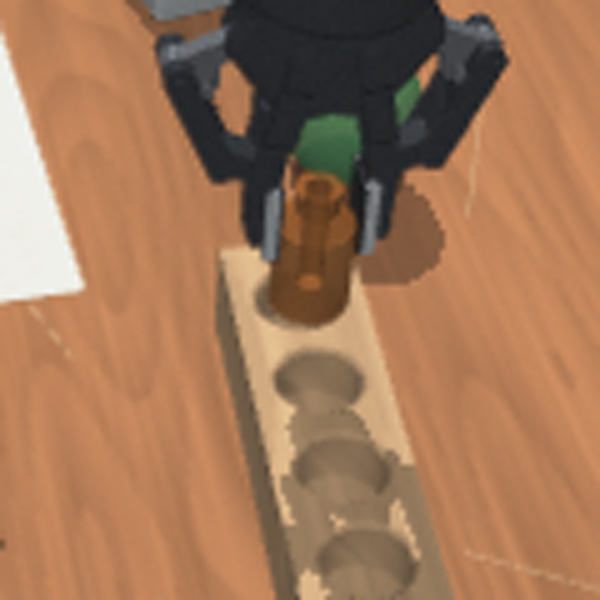

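```bash
python3 -m inch '[[[0,0,0,-0.5,0.7,0,1],[0,0,0,-0.5,0.7,0,1],[0,0,0,-0.5,0.7,2,1],[0,0,0,-0.5,0.7,3.5,1],[0,0,0,-0.5,0.7,3.5,1]]]'; python3 -m inch '[[[0,0,0,0,0,0,1],[0,0,0,0,0,0,1],[0,0,0,0,0,0,1],[0,0,0,0,0,0,1],[0,0,0,0,0,0,1]]]'; python3 go.py 666.1 7.3 47 86.4; python3 held.py 26.5 16
```

```text
time_s: 22.5
position: [0.6658, 0.0068, 0.0561]
tool_rot: [-179.9, 0.0, 86.4]
wrist_force: [-0.3, 0.8, -1.2]
finger_gap: 0.375
time_s: 23.12
position: [0.6664, 0.0068, 0.0572]
tool_rot: [180.0, -0.0, 86.4]
wrist_force: [-0.2, -0.6, 0.3]
finger_gap: 0.375
t 23.12 at(tip) [666.4   6.8  80.9] [180.   -0.   86.4] gap 0.375 F [-0.2 -0.6  0.3]
turn [ 0. -0.  0.] shift [ 0.04 -0.03  3.39]
side 0.88 vial xy [667.3   6.2] tool [666.4   6.8  80.9] n 141 res 0.65 zmin 0.0583
```

View pics/side16.png

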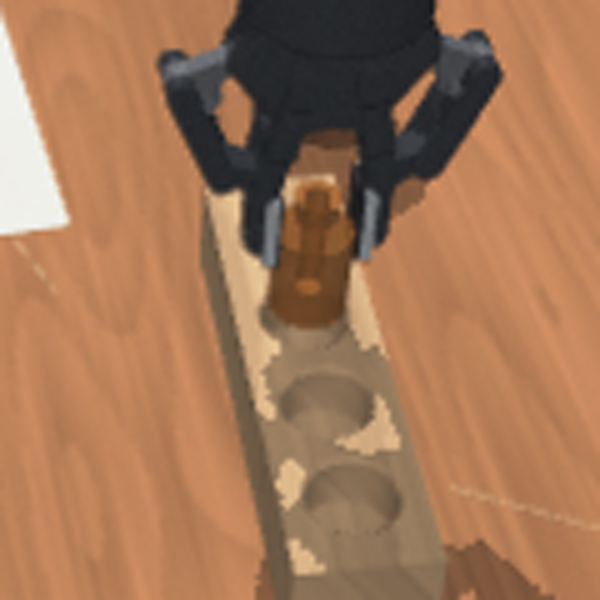

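View pics/top16.png

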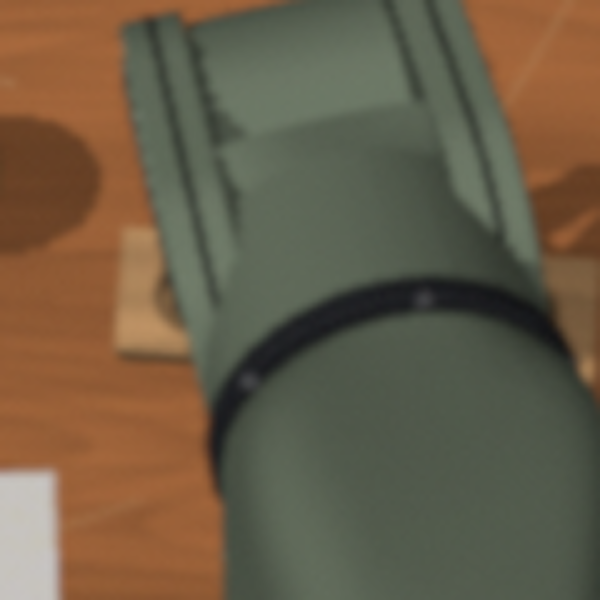

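```bash
python3 -m inch '[[[0,0,0,0.05,0,0.3,1],[0,0,0,0.05,-0.02,0.7,1],[0,0,0,0.05,-0.02,1.1,1],[0,0,0,0.05,-0.02,1.5,1],[0,0,0,0.05,-0.02,1.8,1]]]';python3 go.py 666.1 7.3 48 86.4
```

```text
time_s: 23.95
position: [0.6661, 0.0073, 0.0388]
tool_rot: [-180.0, -0.0, 86.4]
wrist_force: [0.5, 0.1, -0.2]
finger_gap: 0.375
t 23.95 at(tip) [666.1   7.3  62.5] [-180.    -0.    86.4] gap 0.375 F [ 0.5  0.1 -0.2]
turn [-0. -0.  0.] shift [-0.    0.    1.45]
```

No contact 10 mm into the bore; continue.

```bash
python3 -m inch '[[[0,0,0,0,0,0.3,1],[0,0,0,0,0,0.6,1],[0,0,0,0,0,0.9,1],[0,0,0,0,0,1.2,1],[0,0,0,0,0,1.4,1]]]';python3 go.py 666.1 7.3 47 86.4; python3 -m inch '[[[0,0,0,0,0,0,0.1],[0,0,0,0,0,0,0.1],[0,0,0,0,0,0,-0.1],[0,0,0,0,0,0,-0.1],[0,0,0,0,0,0,-0.1]]]'; python3 -m inch '[[[0,0,0,0,0,-2,-0.1],[0,0,0,0,0,-5,-0.1],[0,0,0,0,0,-8,-0.1],[0,0,0,0,0,-8,-0.1],[0,0,0,0,0,-8,-0.1]]]'; python3 held.py 100 17;python3 go.py 428.2 314.5 120 86.4;
```

```text
time_s: 24.58
position: [0.6661, 0.0074, 0.0249]
tool_rot: [-180.0, -0.0, 86.4]
wrist_force: [-0.5, 0.6, -0.9]
finger_gap: 0.377
t 24.57 at(tip) [666.1   7.4  48.6] [-180.    -0.    86.4] gap 0.377 F [-0.5  0.6 -0.9]
turn [-0. -0.  0.] shift [-0.01 -0.    0.16]
time_s: 25.2
position: [0.6662, 0.0074, 0.0252]
tool_rot: [180.0, -0.0, 86.4]
wrist_force: [0.3, 0.0, 0.3]
finger_gap: 0.551
time_s: 25.82
position: [0.6661, 0.0073, 0.1056]
tool_rot: [180.0, -0.0, 86.4]
wrist_force: [0.5, 0.3, 0.3]
finger_gap: 0.549
side 0.86 vial xy [666.8   6.7] tool [666.1   7.3 129.3] n 111 res 0.81 zmin 0.0376
t 26.02 at(tip) [665.9   7.4 128.4] [-179.9   -0.    86.4] gap 0.551 F [-0.4 -0.2 -0.6]
turn [-0.1 -0.   0. ] shift [ 29.17 -25.64   0.86]
```

View pics/side17.png

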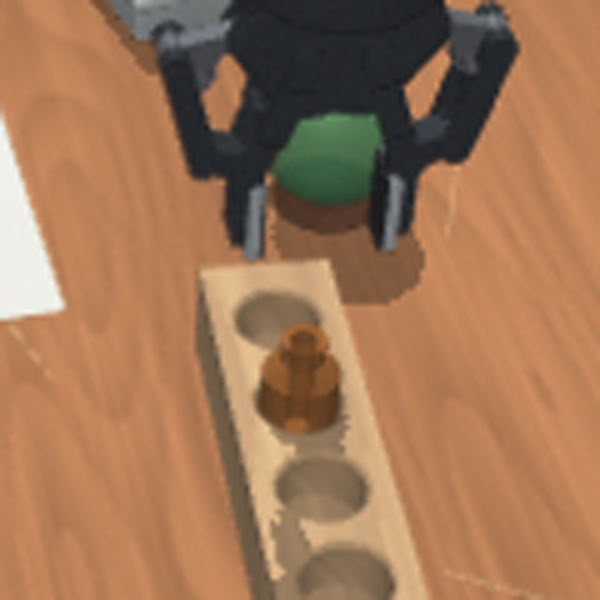

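```bash
python3 -m inch '[[[0,0,0,5,-5,0,-0.1],[0,0,0,10,-9,0,-0.1],[0,0,0,15,-13.5,0,-0.1],[0,0,0,19.5,-17.5,0,-0.1],[0,0,0,24,-21,0,-0.1]]]';python3 go.py 428.2 314.5 90 86.4;python3 - <<'E'
from sdf import *
for n in('side',):
    im,d=viewer.grab_frame(n); W=cloud(n,d)
    for q in finder.silhouettes(n,'vial0'):
        if q['p']<.4: continue
        P=W[q['region']]; P=P[~np.isnan(P[:,0])]; c,k,e=vialfit(P); print(n,q['p'],np.round(c,4),k,round(e,2))
E
```

```text
time_s: 26.65
position: [0.474, 0.2558, 0.1051]
tool_rot: [-180.0, -0.0, 86.4]
wrist_force: [1.2, 0.6, -0.4]
finger_gap: 0.547
t 26.65 at(tip) [474.  255.8 128.8] [-180.    -0.    86.4] gap 0.547 F [ 1.2  0.6 -0.4]
turn [-0. -0.  0.] shift [ 5.57 -4.93  3.88]
side 0.65 [ 6.643e-01 -6.000e-04] 86 2.4
side 0.65 [0.4276 0.3144] 232 1.13
side 0.6 [0.5063 0.3324] 225 1.26
```

```bash
python3 -m inch '[[[0,0,0,3,-2.5,0,-0.1],[0,0,0,5.6,-4.9,0,-0.1],[0,0,0,5.6,-4.9,2,-0.1],[0,0,0,5.6,-4.9,3.5,-0.1],[0,0,0,5.6,-4.9,3.5,-0.1]]]';python3 go.py 428.2 314.2 26.5 86.4
```

```text
time_s: 27.38
position: [0.4299, 0.3127, 0.0692]
tool_rot: [-179.9, 0.1, 86.4]
wrist_force: [-0.7, -0.7, 0.6]
finger_gap: 0.55
t 27.38 at(tip) [429.9 312.7  92.9] [-1.799e+02  1.000e-01  8.640e+01] gap 0.55 F [-0.7 -0.7  0.6]
turn [-0.1  0.1 -0. ] shift [ 0.14 -0.17  6.64]
```

```bash
python3 -m inch '[[[0,0,0,0.05,-0.08,2,-0.1],[0,0,0,0.05,-0.08,4,-0.1],[0,0,0,0.05,-0.08,6,-0.1],[0,0,0,0.05,-0.08,6.6,-0.1],[0,0,0,0.05,-0.08,6.6,-0.1]]]'; python3 -m inch '[[[0,0,0,0,0,0,1],[0,0,0,0,0,0,1],[0,0,0,0,0,0,1],[0,0,0,0,0,0,1],[0,0,0,0,0,0,1]]]'; python3 go.py 428.2 314.2 26.5 86.4; python3 -m inch '[[[0,0,0,0,0,-2,1],[0,0,0,0,0,-4,1],[0,0,0,0,0,-8,1],[0,0,0,0,0,-9.5,1],[0,0,0,0,0,-9.5,1]]]'; python3 go.py 663 -44.5 120 86.4
```

```text
time_s: 28.0
position: [0.4294, 0.314, 0.0045]
tool_rot: [180.0, -0.0, 86.4]
wrist_force: [-0.4, -0.6, -1.0]
finger_gap: 0.547
time_s: 28.62
position: [0.4297, 0.3142, 0.0053]
tool_rot: [179.9, -0.1, 86.4]
wrist_force: [-1.4, -1.1, 9.8]
finger_gap: 0.37
t 28.62 at(tip) [429.7 314.2  29. ] [ 1.799e+02 -1.000e-01  8.640e+01] gap 0.37 F [-1.4 -1.1  9.8]
turn [ 0.1 -0.1  0. ] shift [-0.01 -0.15  0.25]
time_s: 29.25
position: [0.4296, 0.3143, 0.1]
tool_rot: [179.9, -0.1, 86.4]
wrist_force: [-0.4, -0.7, -1.5]
finger_gap: 0.366
t 29.25 at(tip) [429.6 314.3 123.7] [ 1.799e+02 -1.000e-01  8.640e+01] gap 0.366 F [-0.4 -0.7 -1.5]
turn [ 0.1 -0.1  0. ] shift [-34.35  25.54   0.36]
```

```bash
python3 -m inch '[[[0,0,0,-4,3,0,1],[0,0,0,-9,6.5,0,1],[0,0,0,-14,10.3,0,1],[0,0,0,-19,14,0,1],[0,0,0,-24,17.8,0,1]]]'; python3 go.py 663 -44.5 120 86.4
```

```text
time_s: 29.88
position: [0.5921, 0.0617, 0.0979]
tool_rot: [-179.9, -0.0, 86.4]
wrist_force: [1.2, 0.8, -0.6]
finger_gap: 0.371
t 29.88 at(tip) [592.1  61.7 121.6] [-179.9   -0.    86.4] gap 0.371 F [ 1.2  0.8 -0.6]
turn [-0.1 -0.   0. ] shift [-10.16   7.74   0.15]
```

```bash
python3 -m inch '[[[0,0,0,-4,3,0,1],[0,0,0,-8,6,0,1],[0,0,0,-9.8,7.4,0,1],[0,0,0,-9.8,7.4,0,1],[0,0,0,-9.8,7.4,0,1]]]'; python3 -m inch '[[[0,0,0,0,0,1,1],[0,0,0,0,0,2,1],[0,0,0,0,0,2.5,1],[0,0,0,0,0,2.5,1],[0,0,0,0,0,2.5,1]]]';  python3 held.py 29 18; python3 go.py 663 -44.5 50 86.4
```

```text
time_s: 30.5
position: [0.6588, -0.0378, 0.0982]
tool_rot: [-179.9, -0.0, 86.5]
wrist_force: [-0.2, 0.9, -0.2]
finger_gap: 0.365
time_s: 31.12
position: [0.6596, -0.0388, 0.0744]
tool_rot: [180.0, -0.0, 86.4]
wrist_force: [0.3, 0.6, -0.7]
finger_gap: 0.37
side 0.38 vial xy [659.6 -38.8] tool [659.6 -38.8  98.1] n 0 res nan zmin 0.0012
t 31.32 at(tip) [659.5 -38.8  98.1] [180.   -0.   86.4] gap 0.373 F [ 0.1 -0.5 -1.6]
turn [ 0. -0.  0.] shift [-0.55  0.38  4.81]
  return _methods._mean(a, axis=axis, dtype=dtype,
  ret = ret.dtype.type(ret / rcount)
```

View pics/side18.png

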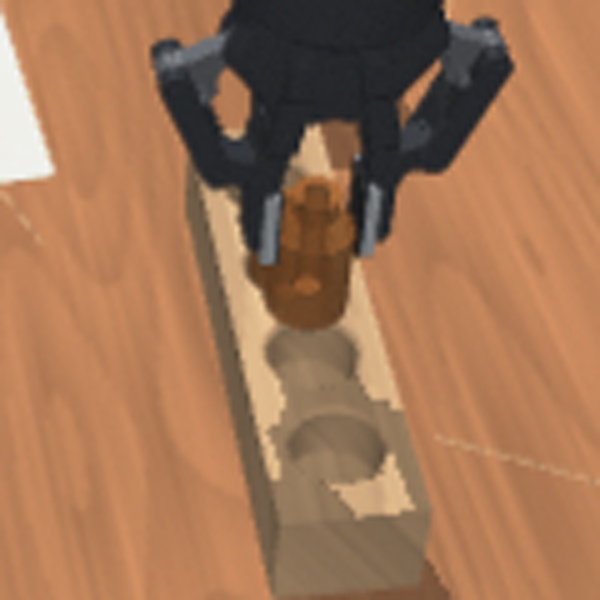

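```bash
cat > held2.py <<'E'
from sdf import *
import sys
o=get_obs(); p=np.array(o['position'])+[0,0,.0237]; base=p[2]-float(sys.argv[1])/1000
n='side'
im,d=viewer.grab_frame(n); W=cloud(n,d)
P=roi(W,p[:2]-[.022,.026],p[:2]+[.022,.022],max(base+.003,.0495),base+.027)
s=P*1000; f=lambda c:np.hypot(s[:,0]-c[0],s[:,1]-c[1])-17
r=least_squares(f,p[:2]*1000,loss='soft_l1',f_scale=1.5)
print(n,'vial xy',r.x.round(1),'tool',(p*1000).round(1),'n',len(s),'res',np.median(abs(f(r.x))).round(2))
u,v=proj(n,[p-[0,0,.03]])[0].astype(int)
cv2.imwrite(f'pics/{n}{sys.argv[2]}.png',cv2.resize(im[v-60:v+60,u-60:u+60],(600,600),interpolation=cv2.INTER_CUBIC))
E
python3 -m inch '[[[0,0,0,-0.55,0.38,0,1],[0,0,0,-0.55,0.38,0.5,1],[0,0,0,-0.55,0.38,1.5,1],[0,0,0,-0.55,0.38,1.5,1],[0,0,0,-0.55,0.38,1.5,1]]]'; python3 held2.py 29 19; python3 go.py 663 -44.5 50 86.4
```

```text
time_s: 31.95
position: [0.6629, -0.0444, 0.0591]
tool_rot: [-180.0, -0.0, 86.4]
wrist_force: [0.6, -0.2, -0.2]
finger_gap: 0.369
side vial xy [664.  -44.2] tool [662.9 -44.4  82.8] n 145 res 0.57
t 32.0 at(tip) [663.  -44.4  83. ] [180.   -0.   86.4] gap 0.369 F [ 0.1  0.4 -0.7]
turn [ 0. -0.  0.] shift [-0.01 -0.    3.3 ]
```

View pics/side19.png

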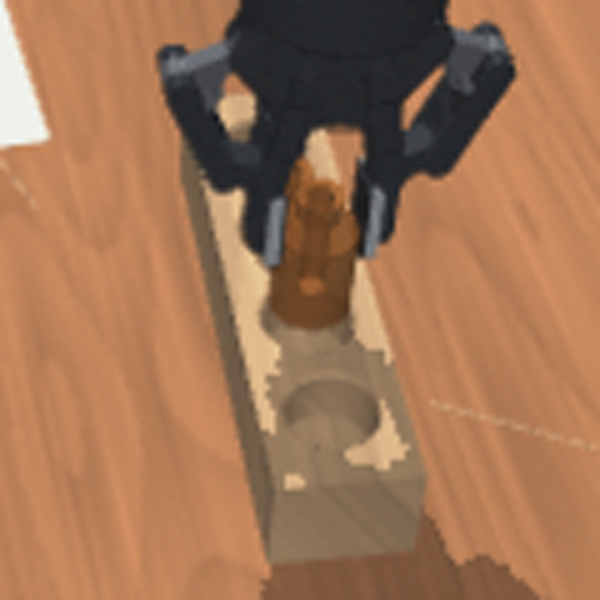

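```bash
python3 -m inch '[[[0,0,0,-0.08,-0.02,0.3,1],[0,0,0,-0.08,-0.02,0.7,1],[0,0,0,-0.08,-0.02,1.1,1],[0,0,0,-0.08,-0.02,1.5,1],[0,0,0,-0.08,-0.02,1.8,1]]]';python3 -m inch '[[[0,0,0,0,0,0.3,1],[0,0,0,0,0,0.6,1],[0,0,0,0,0,0.9,1],[0,0,0,0,0,1.2,1],[0,0,0,0,0,1.35,1]]]'; python3 go.py 663 -44.5 50 86.4
```

```text
time_s: 32.62
position: [0.6626, -0.0453, 0.0408]
tool_rot: [-180.0, -0.0, 86.4]
wrist_force: [-0.4, 0.5, -0.1]
finger_gap: 0.368
time_s: 33.25
position: [0.6626, -0.0453, 0.0274]
tool_rot: [-180.0, -0.0, 86.4]
wrist_force: [0.2, 0.1, -0.5]
finger_gap: 0.365
t 33.25 at(tip) [662.6 -45.3  51.1] [-180.    -0.    86.4] gap 0.365 F [ 0.2  0.1 -0.5]
turn [-0. -0.  0.] shift [0.08 0.04 0.11]
```

```bash
python3 -m inch '[[[0,0,0,0,0,0,0.1],[0,0,0,0,0,0,0.1],[0,0,0,0,0,0,-0.1],[0,0,0,0,0,0,-0.1],[0,0,0,0,0,0,-0.1]]]'; python3 -m inch '[[[0,0,0,0,0,-2,-0.1],[0,0,0,0,0,-5,-0.1],[0,0,0,0,0,-8,-0.1],[0,0,0,0,0,-8,-0.1],[0,0,0,0,0,-8,-0.1]]]'; python3 go.py 505.8 332.3 120 86.4;python3 held2.py 100 20
```

```text
time_s: 33.88
position: [0.6626, -0.0453, 0.0277]
tool_rot: [-180.0, -0.0, 86.4]
wrist_force: [-0.4, 0.2, 0.2]
finger_gap: 0.55
time_s: 34.5
position: [0.6626, -0.0453, 0.108]
tool_rot: [180.0, -0.0, 86.4]
wrist_force: [1.0, -0.6, -0.3]
finger_gap: 0.55
t 34.5 at(tip) [662.6 -45.3 131.7] [180.   -0.   86.4] gap 0.55 F [ 1.  -0.6 -0.3]
turn [ 0. -0.  0.] shift [ 36.71 -18.     1.18]
side vial xy [663.8 -45.2] tool [662.6 -45.3 131.7] n 56 res 0.52
```

View pics/side20.png

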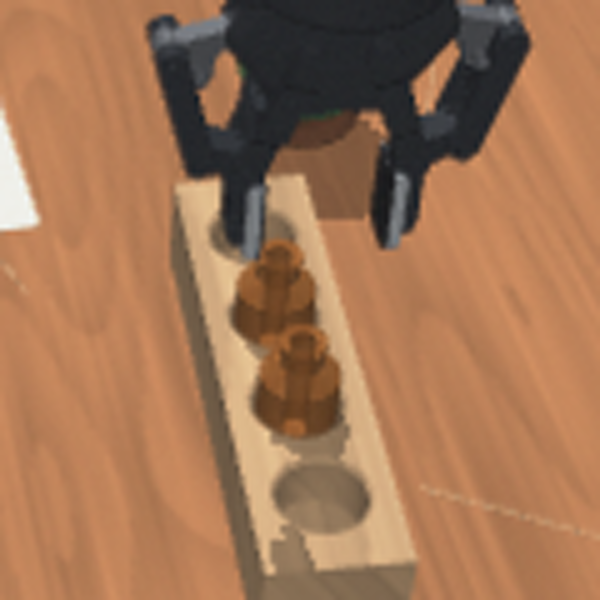

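Both stand well. Third vial.

```bash
python3 -m inch '[[[0,0,0,5,-2.5,0,-0.1],[0,0,0,10,-5,0,-0.1],[0,0,0,15,-7.4,0,-0.1],[0,0,0,20,-9.8,0,-0.1],[0,0,0,25,-12.3,0,-0.1]]]';python3 go.py 505.8 332.3 90 86.4;python3 - <<'E'
from sdf import *
for n in('side',):
    im,d=viewer.grab_frame(n); W=cloud(n,d)
    for q in finder.silhouettes(n,'vial0'):
        if q['p']<.4: continue
        P=W[q['region']]; P=P[~np.isnan(P[:,0])]; c,k,e=vialfit(P); print(n,q['p'],np.round(c,4),k,round(e,2))
E
```

```text
time_s: 35.17
position: [0.5544, 0.2134, 0.1073]
tool_rot: [-180.0, 0.0, 86.4]
wrist_force: [0.9, 1.0, -0.8]
finger_gap: 0.545
t 35.17 at(tip) [554.4 213.4 131. ] [-180.     0.    86.4] gap 0.545 F [ 0.9  1.  -0.8]
turn [-0.  0.  0.] shift [11.57 -5.59  4.1 ]
side 0.77 [ 0.6595 -0.0508] 126 2.97
side 0.71 [0.5063 0.3321] 231 1.11
side 0.48 [0.663  0.0007] 62 2.25
```

```bash
python3 -m inch '[[[0,0,0,5,-2.5,0,-0.1],[0,0,0,10,-5,0,-0.1],[0,0,0,11.4,-5.5,2,-0.1],[0,0,0,11.4,-5.5,3.8,-0.1],[0,0,0,11.4,-5.5,3.8,-0.1]]]';python3 go.py 505.8 332.1 26.5 86.4
```

```text
time_s: 35.9
position: [0.5073, 0.328, 0.0681]
tool_rot: [-179.9, 0.1, 86.4]
wrist_force: [-0.2, -0.6, 0.5]
finger_gap: 0.548
t 35.9 at(tip) [507.3 328.   91.8] [-1.799e+02  1.000e-01  8.640e+01] gap 0.548 F [-0.2 -0.6  0.5]
turn [-0.1  0.1  0. ] shift [ 0.41 -0.16  6.53]
```

```bash
python3 -m inch '[[[0,0,0,0.25,-0.08,1.5,-0.1],[0,0,0,0.25,-0.08,4,-0.1],[0,0,0,0.25,-0.08,6,-0.1],[0,0,0,0.25,-0.08,6.5,-0.1],[0,0,0,0.25,-0.08,6.5,-0.1]]]'; python3 go.py 505.8 332.1 26.5 86.4; python3 -m inch '[[[0,0,0,0.05,0,0.1,-0.1],[0,0,0,0.05,0,0.1,1],[0,0,0,0.05,0,0.1,1],[0,0,0,0.05,0,0.1,1],[0,0,0,0.05,0,0.1,1]]]'; python3 go.py 505.8 332.1 26.5 86.4; python3 -m inch '[[[0,0,0,0,0,-2,1],[0,0,0,0,0,-4,1],[0,0,0,0,0,-8,1],[0,0,0,0,0,-10,1],[0,0,0,0,0,-10,1]]]'; python3 go.py 659.7 -97 120 86.4
```

```text
time_s: 36.52
position: [0.5072, 0.3317, 0.0048]
tool_rot: [180.0, -0.0, 86.4]
wrist_force: [-0.2, 0.2, 0.2]
finger_gap: 0.549
t 36.52 at(tip) [507.2 331.7  28.5] [180.   -0.   86.4] gap 0.549 F [-0.2  0.2  0.2]
turn [ 0. -0.  0.] shift [ 0.03 -0.14  0.2 ]
time_s: 37.15
position: [0.5075, 0.3324, 0.0046]
tool_rot: [179.9, -0.0, 86.4]
wrist_force: [-2.5, -0.6, 8.7]
finger_gap: 0.385
t 37.15 at(tip) [507.5 332.4  28.3] [179.9  -0.   86.4] gap 0.385 F [-2.5 -0.6  8.7]
turn [ 0.1 -0.   0. ] shift [-0.04 -0.16  0.18]
time_s: 37.78
position: [0.5078, 0.3326, 0.106]
tool_rot: [179.9, -0.1, 86.4]
wrist_force: [0.5, 0.2, -1.8]
finger_gap: 0.383
t 37.77 at(tip) [507.8 332.6 129.7] [ 1.799e+02 -1.000e-01  8.640e+01] gap 0.383 F [ 0.5  0.2 -1.8]
turn [ 0.1 -0.1  0. ] shift [-41.93  17.84   0.93]
```

```bash
python3 -m inch '[[[0,0,0,-5,2.1,0,1],[0,0,0,-10.5,4.5,0,1],[0,0,0,-16,6.8,0,1],[0,0,0,-21.5,9.1,0,1],[0,0,0,-27,11.5,0,1]]]'; python3 go.py 659.7 -97 120 86.4
```

```text
time_s: 38.4
position: [0.6051, 0.0536, 0.1034]
tool_rot: [-180.0, -0.0, 86.4]
wrist_force: [0.2, 0.2, -0.4]
finger_gap: 0.379
t 38.4 at(tip) [605.1  53.6 127.1] [-180.    -0.    86.4] gap 0.379 F [ 0.2  0.2 -0.4]
turn [-0. -0.  0.] shift [-14.69   6.38   0.7 ]
```

```bash
python3 -m inch '[[[0,0,0,-5,2.1,0,1],[0,0,0,-10.5,4.5,0,1],[0,0,0,-14.3,6.2,0,1],[0,0,0,-14.3,6.2,0,1],[0,0,0,-14.3,6.2,0.5,1]]]'; python3 -m inch '[[[0,0,0,0,0,1,1],[0,0,0,0,0,2,1],[0,0,0,0,0,2.5,1],[0,0,0,0,0,2.5,1],[0,0,0,0,0,2.5,1]]]';  python3 held2.py 28 21; python3 go.py 659.5 -97 80 86.4
```

```text
time_s: 39.02
position: [0.6578, -0.0903, 0.0983]
tool_rot: [-180.0, -0.0, 86.5]
wrist_force: [-0.7, 1.0, -0.8]
finger_gap: 0.385
time_s: 39.65
position: [0.6581, -0.0911, 0.0739]
tool_rot: [180.0, -0.0, 86.4]
wrist_force: [-0.3, 0.6, -1.1]
finger_gap: 0.381
side vial xy [659.3 -91.5] tool [658.1 -91.1  97.6] n 151 res 0.58
t 39.7 at(tip) [658.1 -91.   97.7] [180.   -0.   86.4] gap 0.384 F [ 0.3  0.2 -0.7]
turn [ 0. -0.  0.] shift [-0.59  0.17  1.77]
```

View pics/side21.png

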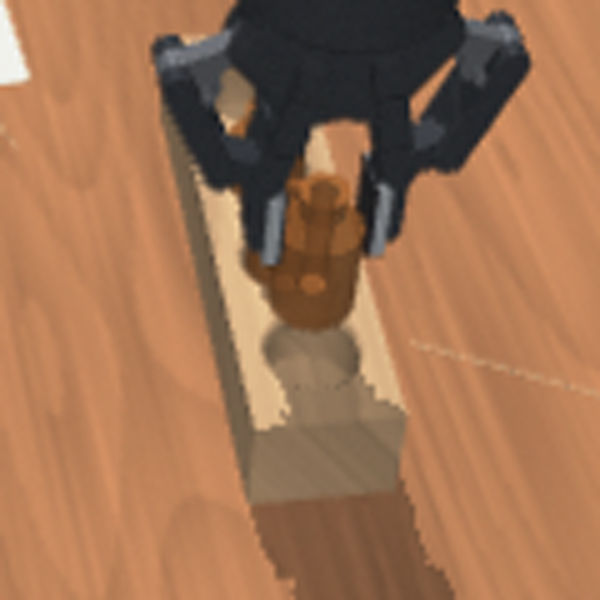

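```bash
python3 -m inch '[[[0,0,0,-0.54,0.15,0,1],[0,0,0,-0.54,0.15,0.5,1],[0,0,0,-0.54,0.15,1.5,1],[0,0,0,-0.54,0.15,1.5,1],[0,0,0,-0.54,0.15,1.5,1]]]'; python3 held2.py 28 22
```

```text
time_s: 40.33
position: [0.6592, -0.0965, 0.0586]
tool_rot: [-180.0, -0.0, 86.4]
wrist_force: [-0.4, -0.3, -1.2]
finger_gap: 0.382
side vial xy [660.2 -96.9] tool [659.2 -96.5  82.3] n 150 res 0.49
```

View pics/side22.png

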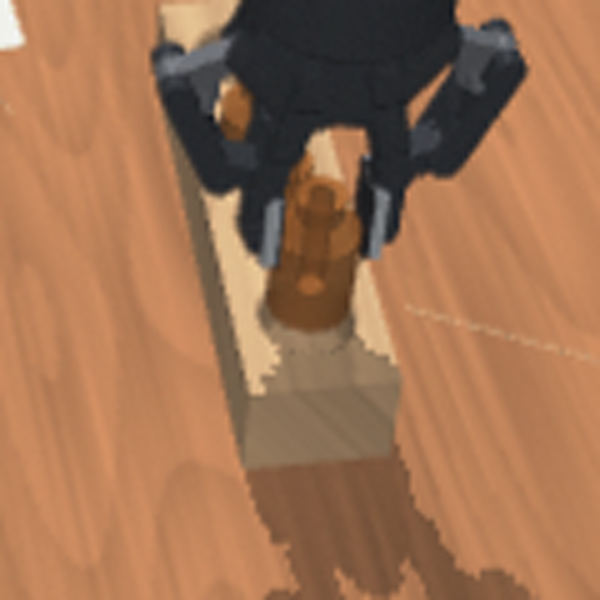

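```bash
python3 -m inch '[[[0,0,0,0,0.03,0.3,1],[0,0,0,0,0.03,0.7,1],[0,0,0,0,0.03,1.1,1],[0,0,0,0,0.03,1.5,1],[0,0,0,0,0.03,1.8,1]]]';python3 -m inch '[[[0,0,0,0,0,0.3,1],[0,0,0,0,0,0.6,1],[0,0,0,0,0,0.9,1],[0,0,0,0,0,1.2,1],[0,0,0,0,0,1.4,1]]]'; python3 go.py 659.5 -97 50 86.4
```

```text
time_s: 41.0
position: [0.6594, -0.0966, 0.0403]
tool_rot: [-180.0, -0.0, 86.4]
wrist_force: [0.1, 0.5, -0.7]
finger_gap: 0.377
time_s: 41.62
position: [0.6594, -0.0966, 0.0264]
tool_rot: [-180.0, -0.0, 86.4]
wrist_force: [0.0, -0.3, -1.0]
finger_gap: 0.384
t 41.62 at(tip) [659.4 -96.6  50.1] [-180.    -0.    86.4] gap 0.384 F [ 0.  -0.3 -1. ]
turn [-0. -0.  0.] shift [-0.04  0.01  0.01]
```

Release, rise, and re-measure the mouths and droppers.

```bash
python3 -m inch '[[[0,0,0,0,0,0,0.1],[0,0,0,0,0,0,0.1],[0,0,0,0,0,0,-0.1],[0,0,0,0,0,0,-0.1],[0,0,0,0,0,0,-0.1]]]'; python3 -m inch '[[[0,0,0,0,0,-2,-0.1],[0,0,0,0,0,-5,-0.1],[0,0,0,0,0,-10,-0.1],[0,0,0,0,0,-10,-0.1],[0,0,0,0,0,-10,-0.1]]]'; python3 go.py 506 -338.6 150 0
```

```text
time_s: 42.25
position: [0.6594, -0.0966, 0.0266]
tool_rot: [180.0, -0.0, 86.4]
wrist_force: [-0.7, -0.4, 0.1]
finger_gap: 0.556
time_s: 42.88
position: [0.6594, -0.0966, 0.1272]
tool_rot: [180.0, -0.0, 86.4]
wrist_force: [-0.1, 0.5, -0.3]
finger_gap: 0.549
t 42.88 at(tip) [659.4 -96.6 150.9] [180.   -0.   86.4] gap 0.549 F [-0.1  0.5 -0.3]
turn [ 0.  -0.  86.4] shift [-25.11 -13.8    0.08]
```

```bash
python3 go.py 548 -338.6 150 0; python3 -m inch '[[[0,0,86.4,-23,-9,0,0.2],[0,0,86.4,-23,-9,0,0.2],[0,0,86.4,-23,-9,0,0.2],[0,0,86.4,-23,-9,0,0.2],[0,0,86.4,-23,-9,0,0.2]]]'; python3 go.py 548 -338.6 130 0; cat > dr.py <<'E'
from sdf import *
import sys
for n in('side','top'):
    im,d=viewer.grab_frame(n); W=cloud(n,d)
    for x0 in (.4215,.464,.506,.548):
        s=roi(W,(x0-.015,-.36),(x0+.015,-.32),.075,.1)*1000
        if len(s)<15: print(n,x0,'none',len(s)); continue
        f=lambda c:np.sqrt(np.hypot(s[:,0]-c[0],s[:,1]-c[1])**2+np.maximum(s[:,2]-90.5,0)**2)-7.5
        q=least_squares(f,[x0*1000,-338.5],loss='soft_l1'); print(n,'dropper',np.round(q.x,1),len(s),np.median(abs(f(q.x))).round(2))
    cv2.imwrite(f'pics/{n}{sys.argv[1]}.png',im)
E
python3 dr.py 23
```

```text
t 42.88 at(tip) [659.4 -96.6 150.9] [180.   -0.   86.4] gap 0.549 F [-0.1  0.5 -0.3]
turn [ 0.  -0.  86.4] shift [-24.85  -9.61   0.08]
time_s: 43.5
position: [0.5521, -0.3255, 0.126]
tool_rot: [180.0, 0.2, 32.0]
wrist_force: [0.6, 1.4, 0.2]
finger_gap: 0.401
t 43.5 at(tip) [ 552.1 -325.5  149.7] [180.    0.2  32. ] gap 0.401 F [0.6 1.4 0.2]
turn [ 0.   0.2 32. ] shift [-1.04  0.9   1.97]
side dropper [ 421.5 -339. ] 121 0.64
side dropper [ 463.8 -338.9] 120 0.64
side dropper [ 506.1 -338.7] 118 0.6
side dropper [ 548.1 -338.5] 119 0.57
top dropper [ 423.7 -338.4] 47 0.68
top dropper [ 465.8 -337.7] 46 0.74
top dropper [ 505.9 -337.6] 41 0.93
top 0.548 none 0
```

View pics/side23.png

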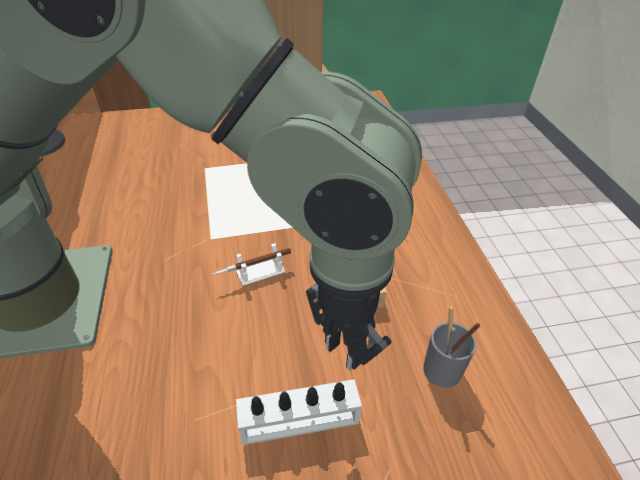

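```bash
python3 -m inch '[[[0,0,10,-0.6,0.5,0,0.2],[0,0,20,-1,0.9,0,0.2],[0,0,30,-1,0.9,1,0.2],[0,0,32,-1,0.9,2,0.2],[0,0,32,-1,0.9,2,0.2]]]'; python3 go.py 548 -338.6 76 0.2;
```

```text
time_s: 44.22
position: [0.5515, -0.3327, 0.1056]
tool_rot: [-179.9, 0.1, 1.0]
wrist_force: [0.9, 0.4, 0.6]
finger_gap: 0.399
t 44.23 at(tip) [ 551.5 -332.7  129.3] [-1.799e+02  1.000e-01  1.000e+00] gap 0.399 F [0.9 0.4 0.6]
turn [-0.1  0.1  0.8] shift [-0.36  0.59  5.33]
```

```bash
python3 -m inch '[[[0,0,0.5,-0.36,0.59,0,0.2],[0,0,0.5,-0.36,0.59,0,0.2],[0,0,0.5,-0.36,0.59,1,0.2],[0,0,0.5,-0.36,0.59,1.5,0.2],[0,0,0.5,-0.36,0.59,1.5,0.2]]]'; python3 go.py 548 -338.6 76 0.2;python3 - <<'E'
from sdf import *
im,d=viewer.grab_frame('side'); cv2.imwrite('pics/side24.png',cv2.resize(im[310:430,260:420],(800,600),interpolation=cv2.INTER_CUBIC))
E
```

```text
time_s: 44.85
position: [0.548, -0.3392, 0.091]
tool_rot: [-180.0, 0.0, 0.2]
wrist_force: [0.8, 0.2, 0.2]
finger_gap: 0.4
t 44.85 at(tip) [ 548.  -339.2  114.7] [-180.     0.     0.2] gap 0.4 F [0.8 0.2 0.2]
turn [-0.  0.  0.] shift [ 0.   -0.06  3.87]
```

View pics/side24.png

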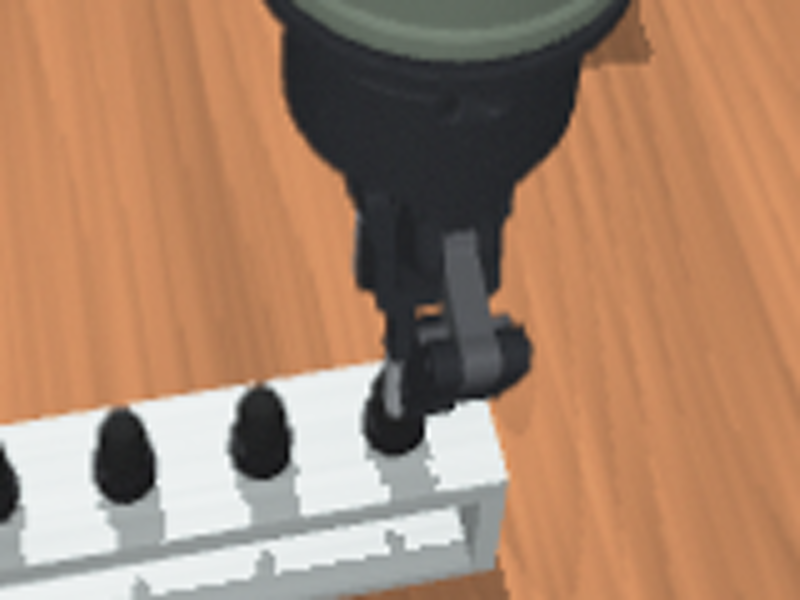

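```bash
python3 -m inch '[[[0,0,0,0,-0.06,1,0.2],[0,0,0,0,-0.06,2,0.2],[0,0,0,0,-0.06,3,0.2],[0,0,0,0,-0.06,3.8,0.2],[0,0,0,0,-0.06,3.8,0.2]]]'; python3 -m inch '[[[0,0,0,0,0,0,1],[0,0,0,0,0,0,1],[0,0,0,0,0,0,1],[0,0,0,0,0,0,1],[0,0,0,0,0,0,1]]]'; python3 go.py 548 -338.6 180 0.2
```

```text
time_s: 45.52
position: [0.5479, -0.3387, 0.0529]
tool_rot: [-180.0, 0.0, 0.2]
wrist_force: [0.4, -0.8, -0.3]
finger_gap: 0.399
time_s: 46.15
position: [0.5484, -0.339, 0.054]
tool_rot: [180.0, -0.0, 0.2]
wrist_force: [0.2, 0.0, 4.9]
finger_gap: 0.141
t 46.15 at(tip) [ 548.4 -339.    77.7] [180.   -0.    0.2] gap 0.141 F [0.2 0.  4.9]
turn [ 0. -0.  0.] shift [ -0.03  -0.03 -10.23]
```

```bash
python3 -m inch '[[[0,0,0,0,0,-1.5,1],[0,0,0,0,0,-4,1],[0,0,0,0,0,-8,1],[0,0,0,0,0,-10.5,1],[0,0,0,0,0,-10.5,1]]]'; python3 go.py 660.5 -97 190 0.2;python3 - <<'E'
from sdf import *
for n in('side','top'):
    im,d=viewer.grab_frame(n); cv2.imwrite(f'pics/{n}25.png',cv2.resize(im[270:420,240:400],(640,600),interpolation=cv2.INTER_CUBIC) if n=='side' else im)
E
```

```text
time_s: 46.78
position: [0.5488, -0.3393, 0.1611]
tool_rot: [179.9, -0.2, 0.2]
wrist_force: [-0.4, 0.4, -0.7]
finger_gap: 0.137
t 46.77 at(tip) [ 548.8 -339.3  184.8] [179.9  -0.2   0.2] gap 0.137 F [-0.4  0.4 -0.7]
turn [ 0.1 -0.2  0. ] shift [ 11.26 -24.19  -0.52]
```

View pics/side25.png

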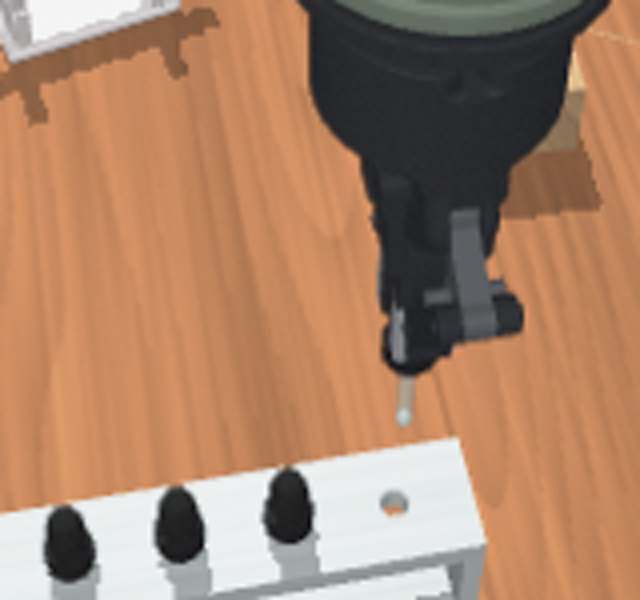

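```bash
python3 -m inch '[[[0,0,0,2.2,-5,0,1],[0,0,0,4.6,-10,0,1],[0,0,0,7,-15,0,1],[0,0,0,9,-19.5,0,1],[0,0,0,11,-23.8,0,1]]]';python3 -m inch '[[[0,0,0,0,0,0,1],[0,0,0,0,0,0,1],[0,0,0,0,0,0,1],[0,0,0,0,0,0,1],[0,0,0,0,0,0,1]]]'; python3 go.py 659.4 -96.6 190 0.2;python3 - <<'E'
from sdf import *
n='side'
im,d=viewer.grab_frame(n); W=cloud(n,d); p=get_obs()['position'];u,v=proj(n,[p])[0].astype(int);print(u,v)
np.savez('s26.npz',im=im,d=d)
cv2.imwrite(f'pics/{n}26.png',cv2.resize(im[v-60:v+90,u-80:u+80],(640,600),interpolation=cv2.INTER_CUBIC))
E
```

```text
time_s: 47.5
position: [0.6574, -0.0986, 0.1578]
tool_rot: [-180.0, 0.1, 0.2]
wrist_force: [0.4, 0.1, -0.0]
finger_gap: 0.135
time_s: 48.12
position: [0.6572, -0.1009, 0.1587]
tool_rot: [-180.0, 0.0, 0.2]
wrist_force: [0.4, 0.2, 0.2]
finger_gap: 0.139
t 48.12 at(tip) [ 657.2 -100.9  182.4] [-180.     0.     0.2] gap 0.139 F [0.4 0.2 0.2]
turn [-0.  0. -0.] shift [ 0.22 -0.43 -0.76]
371 238
```

View pics/side26.png

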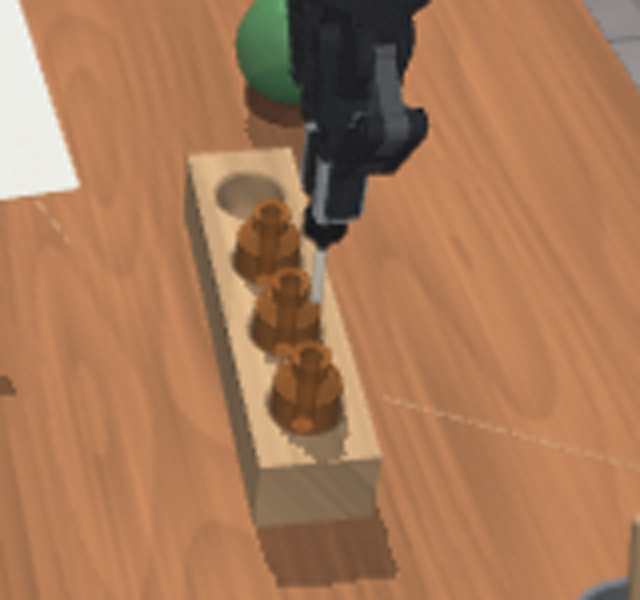

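```bash
python3 -m inch '[[[0,0,0,0.22,-0.43,0.5,1],[0,0,0,0.22,-0.43,1.2,1],[0,0,0,0.22,-0.43,2.2,1],[0,0,0,0.22,-0.43,2.2,1],[0,0,0,0.22,-0.43,2.2,1]]]'; python3 go.py 659.4 -96.6 150 0.2;cat > rod.py <<'E'
from sdf import *
import sys
n='side'
im,d=viewer.grab_frame(n); W=cloud(n,d); p=np.array(get_obs()['position'])+[0,0,.0237]
c=[p[0]+.001,p[1]-.0004,.10]; u,v=proj(n,[c])[0].round().astype(int)
s=12; w,h=30,24
x=cv2.resize(im[v-h:v+h,u-w:u+w],None,fx=s,fy=s,interpolation=cv2.INTER_CUBIC)
print('crop origin',u-w,v-h,'scale',s,'tool',(p*1000).round(1)); np.savez('rod.npz',im=im,d=d)
cv2.imwrite(f'pics/rod{sys.argv[1]}.png',x)
E
python3 rod.py 1
```

```text
time_s: 48.8
position: [0.6595, -0.0962, 0.1367]
tool_rot: [-180.0, -0.0, 0.2]
wrist_force: [0.1, 0.7, 1.0]
finger_gap: 0.138
t 48.8 at(tip) [659.5 -96.2 160.4] [-180.    -0.     0.2] gap 0.138 F [0.1 0.7 1. ]
turn [-0. -0. -0.] shift [-0.01  0.04  1.04]
crop origin 339 235 scale 12 tool [659.6 -96.2 160.6]
```

View pics/rod1.png

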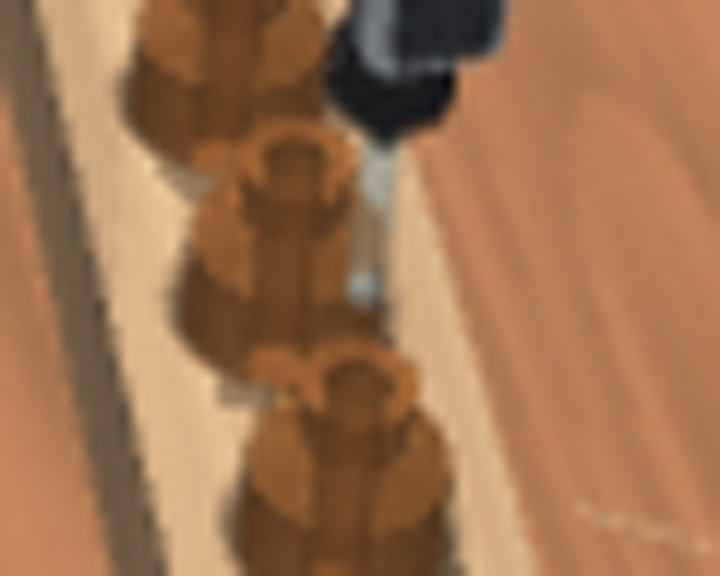

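```bash
cat > ov.py <<'E'
from sdf import *
import sys
# args: tag originu originv mx my dx dy tipz(rod bottom mm)
tag=sys.argv[1]; ou,ov,mx,my,dx,dy,tz=map(float,sys.argv[2:9])
im=np.load('rod.npz')['im']; s=12;w,h=60,48
x=cv2.resize(im[int(ov):int(ov)+h,int(ou):int(ou)+w],None,fx=s,fy=s,interpolation=cv2.INTER_CUBIC)
a=np.radians(np.arange(0,361,10)); C=np.c_[np.cos(a),np.sin(a),0*a]
def dr(P,col):
    px=proj('side',np.array(P)/1000); cv2.polylines(x,[((px-[ou,ov]+.5)*s).round().astype(int).reshape(-1,1,2)],False,col,1)
for r in(5.25,10): dr(C*r+[mx,my,81],(0,0,255))
dr(C*17+[mx,my,63],(0,0,255))
dr([[dx,dy,tz],[dx,dy,tz+46]],(0,255,0)); dr(C*3+[dx,dy,tz+3],(0,255,0)); dr(C*10+[dx,dy,tz+46],(0,255,0))
# silhouette edges of the rod
cam=viewer.get_calibration('side')['position']*1000; e=np.cross([dx-cam[0],dy-cam[1],0],[0,0,1.]); e/=np.linalg.norm(e)
for k in(-3,3): dr([np.array([dx,dy,tz+3])+k*e,np.array([dx,dy,tz+46])+k*e],(255,255,0))
cv2.imwrite(f'pics/ov{tag}.png',x)
E
python3 ov.py 1 339 235 660.4 -97 660.6 -96.6 98.9
```

```text
(no output)
```

View pics/ov1.png

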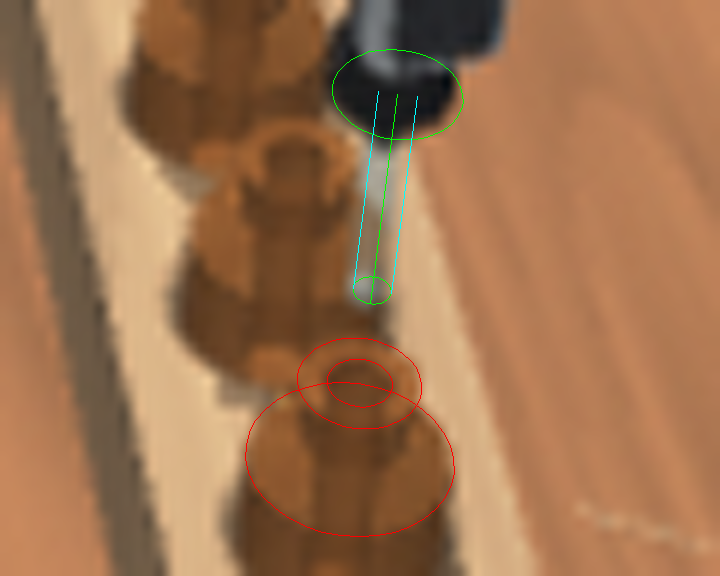

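```bash
python3 ov.py 2 339 235 660.4 -97 659.3 -96.9 98.4
```

```text
(no output)
```

View pics/ov2.png

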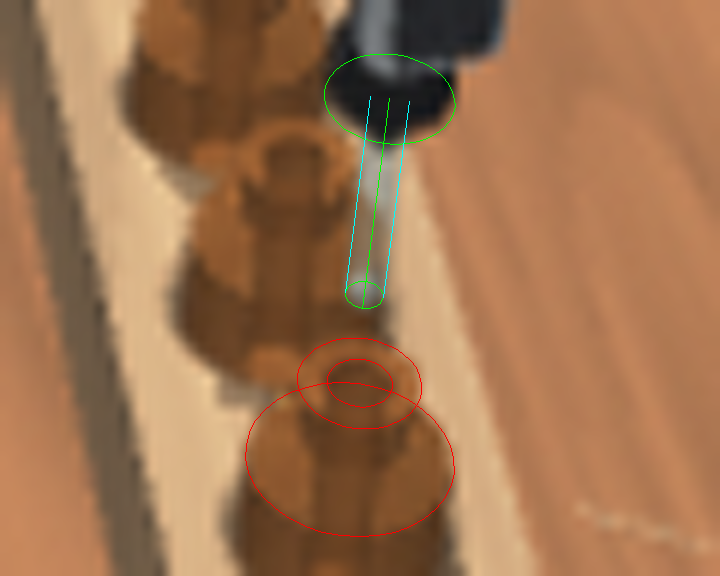

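```bash
python3 -m inch '[[[0,0,0,0.1,0.03,0,1],[0,0,0,0.1,0.03,0.6,1],[0,0,0,0.1,0.03,1.4,1],[0,0,0,0.1,0.03,2.2,1],[0,0,0,0.1,0.03,2.8,1]]]'; python3 go.py 660.5 -96.5 150 0.2; python3 rod.py 3
```

```text
time_s: 49.48
position: [0.6603, -0.0964, 0.1079]
tool_rot: [-180.0, 0.0, 0.2]
wrist_force: [-0.2, 0.4, 0.7]
finger_gap: 0.141
t 49.48 at(tip) [660.3 -96.4 131.6] [-180.     0.     0.2] gap 0.141 F [-0.2  0.4  0.7]
turn [-0.  0.  0.] shift [ 0.02  0.01 -1.84]
crop origin 340 235 scale 12 tool [660.1 -96.4 131. ]
```

View pics/rod3.png

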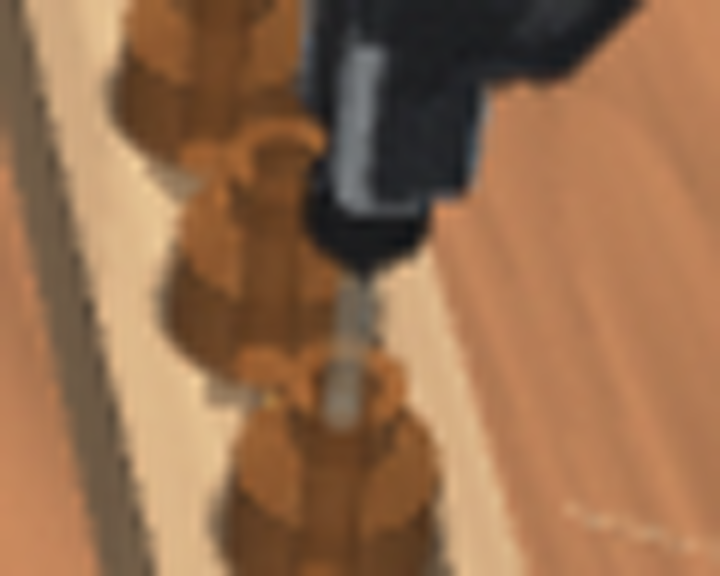

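```bash
python3 -m inch '[[[0,0,0,0.02,0,0.5,1],[0,0,0,0.02,0,1,1],[0,0,0,0.02,0,1.5,1],[0,0,0,0.02,0,2,1],[0,0,0,0.02,0,2.4,1]]]'; python3 -m inch '[[[0,0,0,0,0,0.2,1],[0,0,0,0,0,0.4,1],[0,0,0,0,0,0.6,1],[0,0,0,0,0,0.8,1],[0,0,0,0,0,0.9,1]]]';  python3 go.py 660.5 -96.5 97 0.2; python3 rod.py 4
```

```text
time_s: 50.15
position: [0.6606, -0.0964, 0.0843]
tool_rot: [-180.0, 0.0, 0.2]
wrist_force: [0.4, 0.4, -0.6]
finger_gap: 0.141
time_s: 50.78
position: [0.6607, -0.0964, 0.0755]
tool_rot: [-180.0, 0.0, 0.2]
wrist_force: [-0.7, 0.0, -0.2]
finger_gap: 0.143
t 50.77 at(tip) [660.7 -96.4  99.2] [-180.     0.     0.2] gap 0.143 F [-0.7  0.  -0.2]
turn [-0.  0.  0.] shift [-0.02  0.01  0.22]
crop origin 340 235 scale 12 tool [660.6 -96.4  99.1]
```

View pics/rod4.png

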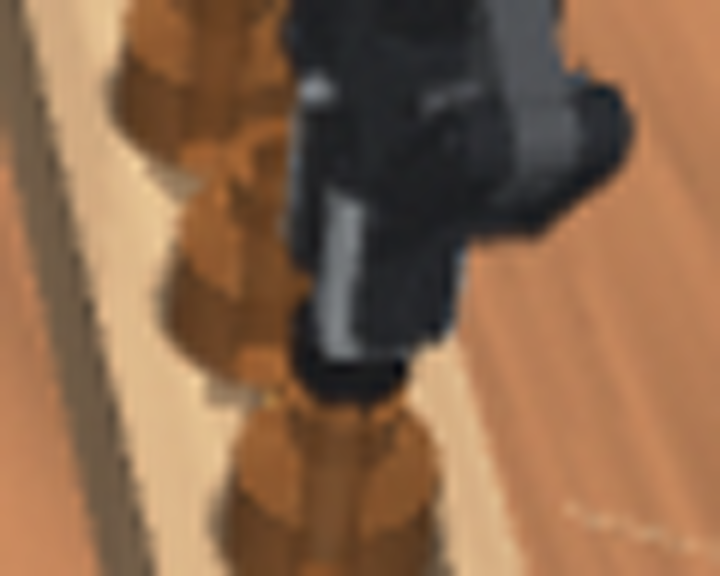

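```bash
python3 -m inch '[[[0,0,0,0,0,0.05,1],[0,0,0,0,0,0.1,1],[0,0,0,0,0,0.15,1],[0,0,0,0,0,0.2,1],[0,0,0,0,0,0.2,1]]]';  python3 -m inch '[[[0,0,0,0,0,0.03,1],[0,0,0,0,0,0.06,1],[0,0,0,0,0,0.09,1],[0,0,0,0,0,0.12,1],[0,0,0,0,0,0.12,1]]]'
```

```text
time_s: 51.45
position: [0.6607, -0.0964, 0.0736]
tool_rot: [-180.0, 0.0, 0.2]
wrist_force: [-0.3, -0.0, 0.1]
finger_gap: 0.14
time_s: 52.08
position: [0.661, -0.0965, 0.073]
tool_rot: [180.0, -0.0, 0.2]
wrist_force: [-1.5, 0.5, 8.6]
finger_gap: 0.141
```

```bash
python3 -m inch '[[[0,0,0,0,0,0,0.5],[0,0,0,0,0,0,0.3],[0,0,0,0,0,0,0.2],[0,0,0,0,0,0,0.2],[0,0,0,0,0,0,0.2]]]';  python3 -m inch '[[[0,0,0,0,0,-2,0.2],[0,0,0,0,0,-5,0.2],[0,0,0,0,0,-8,0.2],[0,0,0,0,0,-8,0.2],[0,0,0,0,0,-8,0.2]]]'; python3 rod.py 5; python3 go.py 506 -338.7 170 0.2
```

```text
time_s: 52.7
position: [0.6607, -0.0964, 0.0724]
tool_rot: [-180.0, 0.0, 0.2]
wrist_force: [-0.6, 0.5, 0.2]
finger_gap: 0.4
time_s: 53.32
position: [0.6605, -0.0964, 0.1519]
tool_rot: [-180.0, 0.0, 0.2]
wrist_force: [-0.1, -0.4, -1.8]
finger_gap: 0.401
crop origin 340 235 scale 12 tool [660.4 -96.3 175.3]
t 53.38 at(tip) [660.4 -96.3 175.3] [-1.8e+02  1.0e-01  2.0e-01] gap 0.402 F [-0.4  0.4 -0.4]
turn [-0.   0.1  0. ] shift [-15.52  24.18   0.54]
```

View pics/rod5.png

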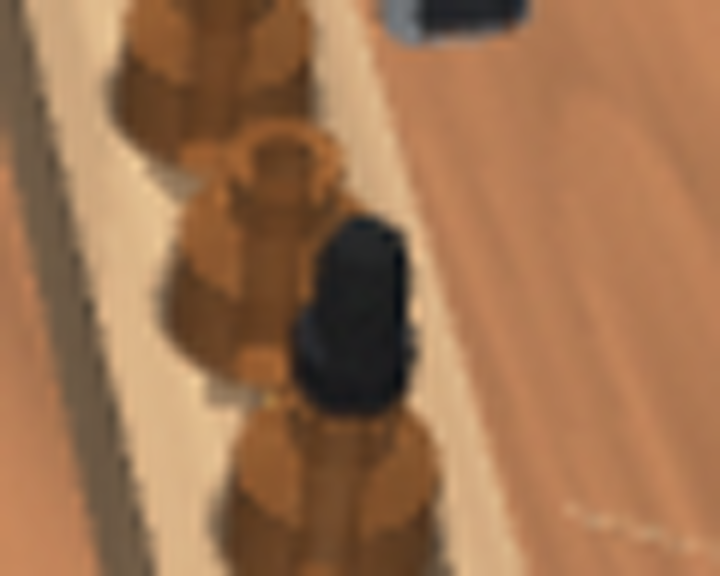

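Dropper seated on the vial at (350,400). Second dropper: x=506.

```bash
python3 -m inch '[[[0,0,0,-3,5,0,0.2],[0,0,0,-6.3,10,0,0.2],[0,0,0,-9.6,15,0,0.2],[0,0,0,-12.8,20,0,0.2],[0,0,0,-15.3,24,0,0.2]]]'; python3 -m inch '[[[0,0,0,0,0,1,0.2],[0,0,0,0,0,3,0.2],[0,0,0,0,0,5,0.2],[0,0,0,0,0,5.5,0.2],[0,0,0,0,0,5.5,0.2]]]'; python3 go.py 506 -338.7 77.5 0.2; python3 dr.py 27
```

```text
time_s: 54.0
position: [0.5067, -0.3389, 0.1518]
tool_rot: [-180.0, 0.1, 0.1]
wrist_force: [0.4, -0.7, -0.4]
finger_gap: 0.398
time_s: 54.62
position: [0.5088, -0.3366, 0.0973]
tool_rot: [-180.0, 0.0, 0.2]
wrist_force: [-0.2, -0.2, -0.3]
finger_gap: 0.398
t 54.62 at(tip) [ 508.8 -336.6  121. ] [-180.     0.     0.2] gap 0.398 F [-0.2 -0.2 -0.3]
turn [-0.  0.  0.] shift [-0.28  0.21  4.35]
side dropper [ 421.6 -339.2] 120 0.61
side dropper [ 463.8 -339. ] 121 0.58
side dropper [ 506.4 -338.8] 67 0.49
side 0.548 none 0
top dropper [ 423.8 -338.2] 49 0.55
top dropper [ 466.1 -337.7] 47 0.72
top 0.506 none 0
top 0.548 none 0
```

```bash
python3 -m inch '[[[0,0,0,-0.32,0.21,0,0.2],[0,0,0,-0.32,0.21,1,0.2],[0,0,0,-0.32,0.21,2.5,0.2],[0,0,0,-0.32,0.21,4.3,0.2],[0,0,0,-0.32,0.21,4.3,0.2]]]'; python3 go.py 506 -338.7 77.5 0.2; python3 -m inch '[[[0,0,0,0,0,0,1],[0,0,0,0,0,0,1],[0,0,0,0,0,0,1],[0,0,0,0,0,0,1],[0,0,0,0,0,0,1]]]'; python3 go.py 506 -338.7 77.5 0.2; python3 -m inch '[[[0,0,0,0,0,-1.5,1],[0,0,0,0,0,-4,1],[0,0,0,0,0,-8,1],[0,0,0,0,0,-11,1],[0,0,0,0,0,-11,1]]]'; python3 go.py 664 -44.8 188 0.2
```

```text
time_s: 55.35
position: [0.5046, -0.3385, 0.0526]
tool_rot: [-179.9, 0.1, 0.2]
wrist_force: [-0.4, 1.1, 0.0]
finger_gap: 0.398
t 55.35 at(tip) [ 504.6 -338.5   76.3] [-1.799e+02  1.000e-01  2.000e-01] gap 0.398 F [-0.4  1.1  0. ]
turn [-0.1  0.1  0. ] shift [ 0.13  0.02 -0.12]
time_s: 55.98
position: [0.5056, -0.3392, 0.0547]
tool_rot: [180.0, -0.0, 0.2]
wrist_force: [-0.5, 0.5, 6.1]
finger_gap: 0.141
t 55.98 at(tip) [ 505.6 -339.2   78.4] [180.   -0.    0.2] gap 0.141 F [-0.5  0.5  6.1]
turn [ 0. -0.  0.] shift [ 0.04 -0.05  0.09]
time_s: 56.6
position: [0.5061, -0.3396, 0.1672]
tool_rot: [179.9, -0.2, 0.2]
wrist_force: [0.0, 0.2, -0.6]
finger_gap: 0.134
t 56.6 at(tip) [ 506.1 -339.6  190.9] [179.9  -0.2   0.2] gap 0.134 F [ 0.   0.2 -0.6]
turn [ 0.1 -0.2  0. ] shift [ 15.9  -29.43   0.28]
```

```bash
python3 -m inch '[[[0,0,0,2,-5,-1,1],[0,0,0,4.6,-10,-1,1],[0,0,0,7,-15,-1,1],[0,0,0,9.6,-20,-1,1],[0,0,0,12,-25,-1,1]]]';python3 go.py 662.7 -45 200 0.2; 
```

```text
time_s: 57.22
position: [0.6249, -0.0869, 0.1742]
tool_rot: [-180.0, 0.0, 0.2]
wrist_force: [0.1, -0.7, -0.1]
finger_gap: 0.139
t 57.23 at(tip) [624.9 -86.9 197.9] [-180.     0.     0.2] gap 0.139 F [ 0.1 -0.7 -0.1]
turn [-0.  0.  0.] shift [ 3.8  -4.17 -0.21]
```

```bash
python3 -m inch '[[[0,0,0,3.8,-4.1,0,1],[0,0,0,3.8,-4.1,0,1],[0,0,0,3.8,-4.1,1,1],[0,0,0,3.8,-4.1,3,1],[0,0,0,3.8,-4.1,3.3,1]]]'; python3 -m inch '[[[0,0,0,0,0,0,1],[0,0,0,0,0,0,1],[0,0,0,0,0,0,1],[0,0,0,0,0,0,1],[0,0,0,0,0,0,1]]]';python3 go.py 662.7 -45 160 0.2; python3 rod.py 6
```

```text
time_s: 57.85
position: [0.6612, -0.0485, 0.1401]
tool_rot: [180.0, 0.1, 0.1]
wrist_force: [-0.1, 0.1, -0.9]
finger_gap: 0.137
time_s: 58.48
position: [0.6623, -0.0475, 0.1415]
tool_rot: [-180.0, -0.0, 0.2]
wrist_force: [-0.1, 0.5, 0.2]
finger_gap: 0.138
t 58.48 at(tip) [662.3 -47.5 165.2] [-180.    -0.     0.2] gap 0.138 F [-0.1  0.5  0.2]
turn [-0. -0.  0.] shift [ 0.04 -0.25  0.52]
crop origin 334 218 scale 12 tool [662.3 -47.5 165.2]
```

View pics/rod6.png

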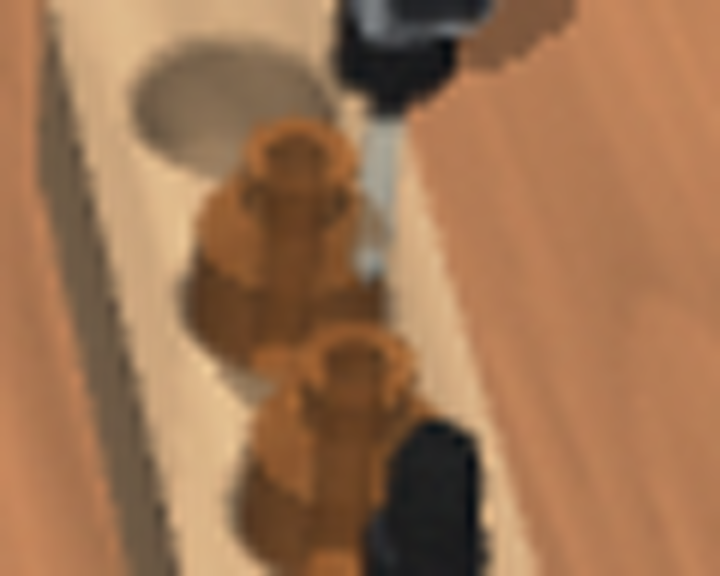

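```bash
python3 -m inch '[[[0,0,0,0.04,-0.25,0.3,1],[0,0,0,0.04,-0.25,0.5,1],[0,0,0,0.04,-0.25,0.5,1],[0,0,0,0.04,-0.25,0.5,1],[0,0,0,0.04,-0.25,0.5,1]]]'; python3 rod.py 7; O=$(python3 - <<'E'
E
); python3 ov.py 7 334 217 663.8 -45.2 662.7 -45.3 97.8
```

```text
time_s: 59.15
position: [0.6627, -0.0451, 0.1365]
tool_rot: [-180.0, -0.0, 0.2]
wrist_force: [-0.2, -0.2, 0.2]
finger_gap: 0.14
crop origin 334 217 scale 12 tool [662.7 -45.1 160.2]
```

View pics/ov7.png

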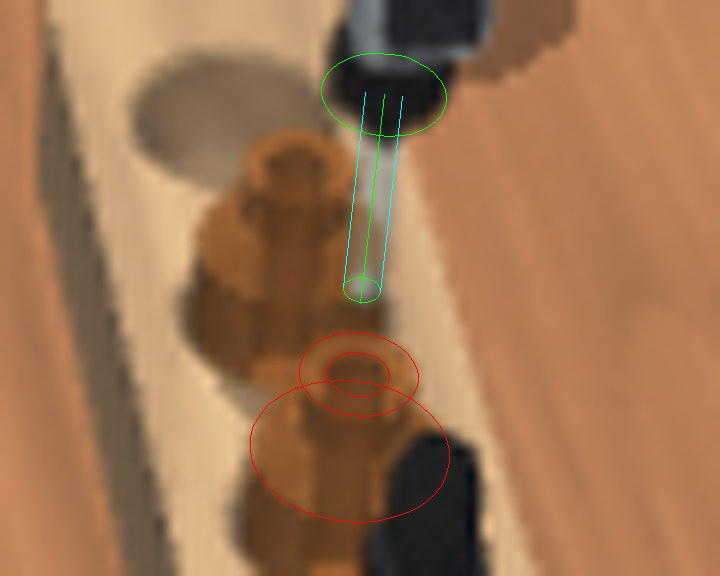

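```bash
python3 -m inch '[[[0,0,0,0.08,0,0,1],[0,0,0,0.08,0,0.6,1],[0,0,0,0.08,0,1.4,1],[0,0,0,0.08,0,2.2,1],[0,0,0,0.08,0,2.8,1]]]'; python3 go.py 663.5 -45 97.4 0.2; python3 rod.py 8
```

```text
time_s: 59.82
position: [0.6633, -0.045, 0.1076]
tool_rot: [-180.0, 0.0, 0.2]
wrist_force: [0.1, -0.2, -0.6]
finger_gap: 0.136
t 59.83 at(tip) [663.3 -45.  131.3] [-180.     0.     0.2] gap 0.136 F [ 0.1 -0.2 -0.6]
turn [-0.  0.  0.] shift [ 0.02 -0.    3.39]
crop origin 334 217 scale 12 tool [663.1 -45.  130.8]
```

View pics/rod8.png

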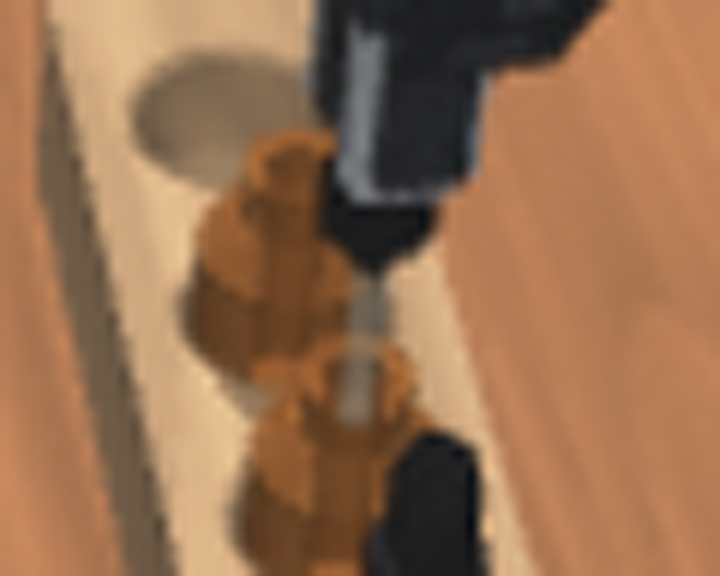

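```bash
python3 -m inch '[[[0,0,0,0.02,0,0.5,1],[0,0,0,0.02,0,1,1],[0,0,0,0.02,0,1.5,1],[0,0,0,0.02,0,2,1],[0,0,0,0.02,0,2.4,1]]]'; python3 -m inch '[[[0,0,0,0,0,0.2,1],[0,0,0,0,0,0.4,1],[0,0,0,0,0,0.6,1],[0,0,0,0,0,0.75,1],[0,0,0,0,0,0.8,1]]]';  python3 -m inch '[[[0,0,0,0,0,0.04,1],[0,0,0,0,0,0.08,1],[0,0,0,0,0,0.12,1],[0,0,0,0,0,0.16,1],[0,0,0,0,0,0.2,1]]]'
```

```text
time_s: 60.5
position: [0.6637, -0.045, 0.0841]
tool_rot: [-180.0, 0.0, 0.2]
wrist_force: [-0.0, -0.3, 0.1]
finger_gap: 0.137
time_s: 61.12
position: [0.6637, -0.045, 0.0764]
tool_rot: [-180.0, 0.0, 0.2]
wrist_force: [0.1, 0.4, 0.0]
finger_gap: 0.138
time_s: 61.75
position: [0.6637, -0.045, 0.0744]
tool_rot: [-180.0, 0.0, 0.2]
wrist_force: [-1.0, -0.1, -0.7]
finger_gap: 0.138
```

```bash
python3 -m inch '[[[0,0,0,0,0,0.03,1],[0,0,0,0,0,0.06,1],[0,0,0,0,0,0.09,1],[0,0,0,0,0,0.12,1],[0,0,0,0,0,0.14,1]]]'
```

```text
time_s: 62.38
position: [0.6641, -0.045, 0.0737]
tool_rot: [-180.0, -0.1, 0.2]
wrist_force: [-1.2, 0.2, 10.7]
finger_gap: 0.14
```

Contact at the lip (tip 97.4 as predicted). Release and continue.

```bash
python3 -m inch '[[[0,0,0,0,0,0,0.5],[0,0,0,0,0,0,0.3],[0,0,0,0,0,0,0.2],[0,0,0,0,0,0,0.2],[0,0,0,0,0,0,0.2]]]';  python3 -m inch '[[[0,0,0,0,0,-2,0.2],[0,0,0,0,0,-5,0.2],[0,0,0,0,0,-9,0.2],[0,0,0,0,0,-9,0.2],[0,0,0,0,0,-9,0.2]]]'; python3 rod.py 9; python3 go.py 463.2 -338.9 180 0.2
```

```text
time_s: 63.0
position: [0.6637, -0.045, 0.073]
tool_rot: [-180.0, 0.0, 0.2]
wrist_force: [0.0, -0.0, -0.5]
finger_gap: 0.402
time_s: 63.62
position: [0.6635, -0.0449, 0.1625]
tool_rot: [-180.0, 0.0, 0.2]
wrist_force: [0.6, -0.4, -0.0]
finger_gap: 0.403
crop origin 334 217 scale 12 tool [663.3 -44.9 185.8]
t 63.67 at(tip) [663.3 -44.9 185.8] [-1.8e+02  1.0e-01  2.0e-01] gap 0.398 F [ 0.5 -1.5  0.8]
turn [-0.   0.1  0. ] shift [-20.12  29.32   0.6 ]
```

View pics/rod9.png

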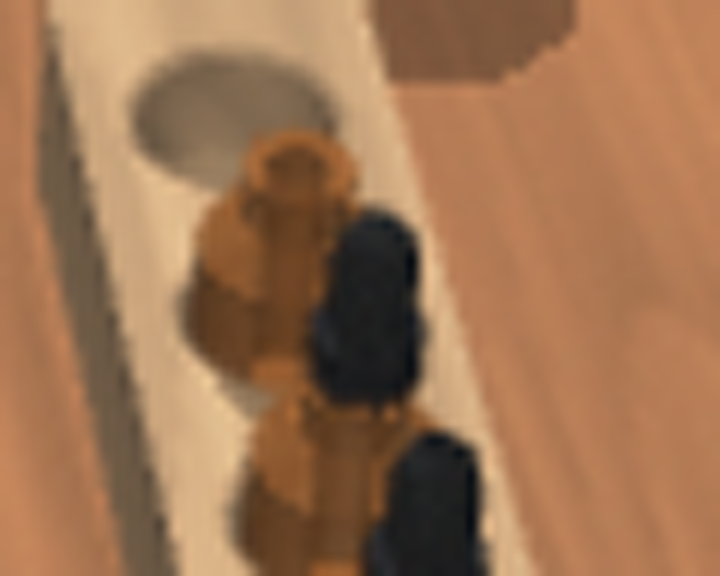

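Second dropper seated. Third one.

```bash
python3 -m inch '[[[0,0,0,-3.3,5,0,0.2],[0,0,0,-6.8,10,0,0.2],[0,0,0,-10.3,15,0,0.2],[0,0,0,-13.7,20,0,0.2],[0,0,0,-17.2,25,0,0.2]]]'; python3 go.py 463.2 -338.9 125 0.2
```

```text
time_s: 64.3
position: [0.4911, -0.2969, 0.1623]
tool_rot: [-180.0, 0.1, 0.2]
wrist_force: [1.1, 0.0, -0.1]
finger_gap: 0.398
t 64.3 at(tip) [ 491.1 -296.9  186. ] [-1.8e+02  1.0e-01  2.0e-01] gap 0.398 F [ 1.1  0.  -0.1]
turn [-0.   0.1  0. ] shift [-2.8  4.2  6.1]
```

```bash
python3 -m inch '[[[0,0,0,-2.8,4.2,0,0.2],[0,0,0,-2.8,4.2,1,0.2],[0,0,0,-2.8,4.2,3.5,0.2],[0,0,0,-2.8,4.2,6,0.2],[0,0,0,-2.8,4.2,6,0.2]]]'; python3 -m inch '[[[0,0,0,0,0,0,0.2],[0,0,0,0,0,0,0.2],[0,0,0,0,0,0,0.2],[0,0,0,0,0,0,0.2],[0,0,0,0,0,0,0.2]]]'; python3 go.py 463.1 -339 77.5 0.2; python3 dr.py 28
```

```text
time_s: 64.92
position: [0.4643, -0.3364, 0.1012]
tool_rot: [-179.9, 0.2, 0.3]
wrist_force: [0.7, 0.4, 0.5]
finger_gap: 0.403
time_s: 65.55
position: [0.4648, -0.3377, 0.1031]
tool_rot: [-180.0, -0.0, 0.2]
wrist_force: [0.2, 0.0, 0.6]
finger_gap: 0.399
t 65.55 at(tip) [ 464.8 -337.7  126.8] [-180.    -0.     0.2] gap 0.399 F [0.2 0.  0.6]
turn [-0. -0.  0.] shift [-0.17  0.13  4.93]
side dropper [ 421.6 -339. ] 118 0.62
side dropper [ 463.9 -338.8] 68 0.37
side 0.506 none 0
side 0.548 none 0
top dropper [ 423.8 -338.4] 46 0.6
top 0.464 none 0
top 0.506 none 0
top 0.548 none 0
```

```bash
python3 -m inch '[[[0,0,0,-0.15,0.12,0.5,0.2],[0,0,0,-0.15,0.12,2,0.2],[0,0,0,-0.15,0.12,3.5,0.2],[0,0,0,-0.15,0.12,4.8,0.2],[0,0,0,-0.15,0.12,4.9,0.2]]]'; python3 go.py 463.2 -338.9 77.5 0.2; python3 -m inch '[[[0,0,0,0,0,0,1],[0,0,0,0,0,0,1],[0,0,0,0,0,0,1],[0,0,0,0,0,0,1],[0,0,0,0,0,0,1]]]'; python3 go.py 463.2 -338.7 77.5 0.2; python3 -m inch '[[[0,0,0,0,0,-1.5,1],[0,0,0,0,0,-4,1],[0,0,0,0,0,-8,1],[0,0,0,0,0,-12,1],[0,0,0,0,0,-12,1]]]'; python3 go.py 666.5 7.2 200 0.2
```

```text
time_s: 66.28
position: [0.4628, -0.3386, 0.0528]
tool_rot: [-179.9, 0.1, 0.2]
wrist_force: [0.5, -0.2, -0.2]
finger_gap: 0.397
t 66.28 at(tip) [ 462.8 -338.6   76.5] [-1.799e+02  1.000e-01  2.000e-01] gap 0.397 F [ 0.5 -0.2 -0.2]
turn [-0.1  0.1  0. ] shift [ 0.04  0.03 -0.1 ]
time_s: 66.9
position: [0.4634, -0.3391, 0.0543]
tool_rot: [180.0, -0.0, 0.2]
wrist_force: [-0.5, 0.5, 4.8]
finger_gap: 0.143
t 66.9 at(tip) [ 463.4 -339.1   78. ] [180.   -0.    0.2] gap 0.143 F [-0.5  0.5  4.8]
turn [ 0. -0.  0.] shift [-0.02 -0.04  0.05]
time_s: 67.53
position: [0.4641, -0.3396, 0.1773]
tool_rot: [179.9, -0.2, 0.2]
wrist_force: [-0.3, -0.5, -0.3]
finger_gap: 0.142
t 67.53 at(tip) [ 464.1 -339.6  201. ] [179.9  -0.2   0.2] gap 0.142 F [-0.3 -0.5 -0.3]
turn [ 0.1 -0.2  0. ] shift [ 20.36 -34.61   0.08]
```

```bash
python3 -m inch '[[[0,0,0,3,-5,0,1],[0,0,0,6,-10,0,1],[0,0,0,9,-15.3,0,1],[0,0,0,12,-20.5,0,1],[0,0,0,15,-25.6,0,1]]]'; python3 go.py 666.5 7.2 200 0.2
```

```text
time_s: 68.15
position: [0.6128, -0.0805, 0.1739]
tool_rot: [-180.0, 0.0, 0.2]
wrist_force: [0.8, -0.9, -0.2]
finger_gap: 0.14
t 68.15 at(tip) [612.8 -80.5 197.6] [-180.     0.     0.2] gap 0.14 F [ 0.8 -0.9 -0.2]
turn [-0.  0.  0.] shift [ 5.4  -8.75 -0.25]
```

```bash
python3 -m inch '[[[0,0,0,3,-5,0,1],[0,0,0,5.4,-8.6,0,1],[0,0,0,5.4,-8.6,1,1],[0,0,0,5.4,-8.6,3,1],[0,0,0,5.4,-8.6,3.3,1]]]'; python3 -m inch '[[[0,0,0,0,0,0,1],[0,0,0,0,0,0,1],[0,0,0,0,0,0,1],[0,0,0,0,0,0,1],[0,0,0,0,0,0,1]]]';python3 go.py 666.7 7.2 160 0.2
```

```text
time_s: 68.78
position: [0.665, 0.0031, 0.1397]
tool_rot: [180.0, 0.2, 0.2]
wrist_force: [0.4, -0.1, -0.2]
finger_gap: 0.134
time_s: 69.4
position: [0.666, 0.0038, 0.1411]
tool_rot: [-180.0, -0.0, 0.2]
wrist_force: [-0.0, 0.3, -0.2]
finger_gap: 0.139
t 69.4 at(tip) [666.    3.8 164.8] [-180.    -0.     0.2] gap 0.139 F [-0.   0.3 -0.2]
turn [-0. -0.  0.] shift [ 0.07 -0.34  0.48]
```

```bash
python3 -m inch '[[[0,0,0,0.07,-0.34,0.3,1],[0,0,0,0.07,-0.34,0.5,1],[0,0,0,0.07,-0.34,0.5,1],[0,0,0,0.07,-0.34,0.5,1],[0,0,0,0.07,-0.34,0.5,1]]]'; python3 rod.py 10 | tee /tmp/o; set -- $(grep crop /tmp/o); python3 ov.py 10 $3 $4 666.8 6.7 666.6 6.9 98
```

```text
time_s: 70.03
position: [0.6667, 0.0071, 0.1361]
tool_rot: [-180.0, -0.0, 0.2]
wrist_force: [-0.6, -0.6, -0.7]
finger_gap: 0.137
crop origin 330 199 scale 12 tool [666.7   7.1 159.8]
```

View pics/ov10.png

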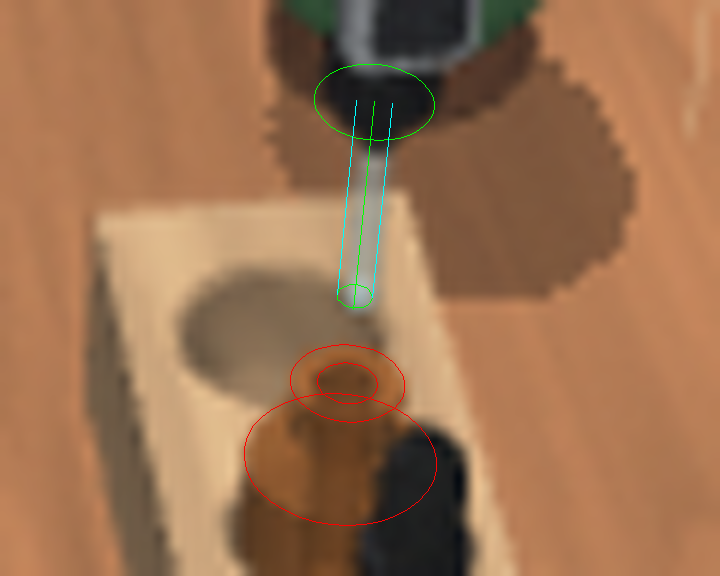

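```bash
python3 -m inch '[[[0,0,0,-0.03,0,0,1],[0,0,0,-0.03,0,0.6,1],[0,0,0,-0.03,0,1.4,1],[0,0,0,-0.03,0,2.2,1],[0,0,0,-0.03,0,2.8,1]]]'; python3 go.py 666.5 7 97 0.2; python3 rod.py 11
```

```text
time_s: 70.7
position: [0.6662, 0.0072, 0.1073]
tool_rot: [-180.0, 0.0, 0.2]
wrist_force: [0.4, -0.5, -0.9]
finger_gap: 0.138
t 70.7 at(tip) [666.2   7.2 131. ] [-180.     0.     0.2] gap 0.138 F [ 0.4 -0.5 -0.9]
turn [-0.  0.  0.] shift [0.03 0.02 3.4 ]
crop origin 329 200 scale 12 tool [666.    7.2 130.3]
```

View pics/rod11.png

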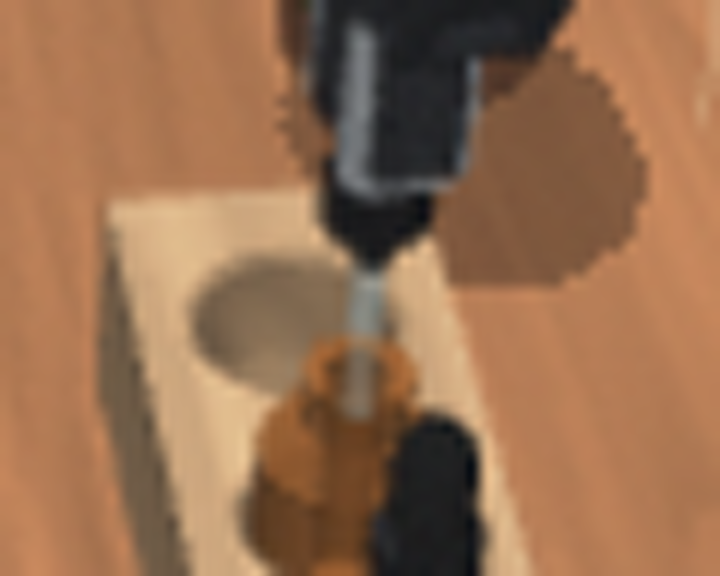

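```bash
python3 -m inch '[[[0,0,0,0.02,0,0.5,1],[0,0,0,0.02,0,1,1],[0,0,0,0.02,0,1.5,1],[0,0,0,0.02,0,2,1],[0,0,0,0.02,0,2.4,1]]]'; python3 -m inch '[[[0,0,0,0,0,0.2,1],[0,0,0,0,0,0.4,1],[0,0,0,0,0,0.6,1],[0,0,0,0,0,0.75,1],[0,0,0,0,0,0.8,1]]]';  python3 -m inch '[[[0,0,0,0,0,0.04,1],[0,0,0,0,0,0.08,1],[0,0,0,0,0,0.12,1],[0,0,0,0,0,0.16,1],[0,0,0,0,0,0.2,1]]]'
```

```text
time_s: 71.38
position: [0.6666, 0.0072, 0.0837]
tool_rot: [-180.0, 0.0, 0.2]
wrist_force: [0.2, -0.6, -0.7]
finger_gap: 0.138
time_s: 72.0
position: [0.6666, 0.0072, 0.076]
tool_rot: [-180.0, 0.0, 0.2]
wrist_force: [-0.7, -0.3, -0.8]
finger_gap: 0.137
time_s: 72.62
position: [0.6666, 0.0072, 0.074]
tool_rot: [-180.0, -0.0, 0.2]
wrist_force: [0.3, -0.5, -0.0]
finger_gap: 0.139
```

```bash
python3 -m inch '[[[0,0,0,0,0,0.03,1],[0,0,0,0,0,0.06,1],[0,0,0,0,0,0.09,1],[0,0,0,0,0,0.12,1],[0,0,0,0,0,0.15,1]]]'
```

```text
time_s: 73.25
position: [0.667, 0.0072, 0.0733]
tool_rot: [-180.0, -0.1, 0.2]
wrist_force: [-2.0, 0.2, 11.5]
finger_gap: 0.142
```

```bash
python3 -m inch '[[[0,0,0,0,0,0,0.5],[0,0,0,0,0,0,0.3],[0,0,0,0,0,0,0.2],[0,0,0,0,0,0,0.2],[0,0,0,0,0,0,0.2]]]';  python3 -m inch '[[[0,0,0,0,0,-2,0.2],[0,0,0,0,0,-5,0.2],[0,0,0,0,0,-10,0.2],[0,0,0,0,0,-14,0.2],[0,0,0,0,0,-14,0.2]]]'; python3 go.py 500 150 250 0.2; python3 -m inch '[[[0,0,0,-5,-4,0,0.2],[0,0,0,-8,-8,0,0.2],[0,0,0,-12,-12,0,0.2],[0,0,0,-15,-15,0,0.2],[0,0,0,-15,-15,0,0.2]]]'; python3 - <<'E'
from sdf import *
for n in('side','top'):
    im,d=viewer.grab_frame(n); np.savez(f'fin_{n}.npz',im=im,d=d); cv2.imwrite(f'pics/fin_{n}.png',im)
    for l in('vial0','dropper0','pen','globe','cup','tin'):
        for q in finder.silhouettes(n,l)[:4]:
            if q['p']>.4:
                P=cloud(n,d)[q['region']]; print(n,l,round(q['p'],2),np.nanmedian(P,0).round(3),np.nanpercentile(P[:,2],98).round(3))
E
```

```text
time_s: 73.88
position: [0.6666, 0.0072, 0.0725]
tool_rot: [-180.0, 0.0, 0.2]
wrist_force: [-0.6, 0.2, 0.5]
finger_gap: 0.403
time_s: 74.5
position: [0.6677, 0.0071, 0.2154]
tool_rot: [-180.0, -0.3, 0.2]
wrist_force: [-0.2, -0.2, -0.5]
finger_gap: 0.4
t 74.5 at(tip) [667.7   7.1 239.1] [-180.    -0.3    0.2] gap 0.4 F [-0.2 -0.2 -0.5]
turn [-0.  -0.3  0. ] shift [-16.71 -14.35  -1.16]
time_s: 75.12
position: [0.5141, 0.1591, 0.2123]
tool_rot: [-179.9, 0.1, 0.4]
wrist_force: [0.5, -0.8, 0.1]
finger_gap: 0.402
side vial0 0.76 [ 0.655 -0.055  0.065] 0.106
side vial0 0.73 [ 0.453 -0.003  0.042] 0.046
side vial0 0.69 [ 0.658 -0.003  0.064] 0.08
side vial0 0.68 [ 0.656 -0.107  0.062] 0.078
side dropper0 0.74 [ 0.422 -0.344  0.08 ] 0.098
side dropper0 0.56 [0.666 0.001 0.097] 0.115
side dropper0 0.49 [ 0.659 -0.102  0.096] 0.115
side pen 0.9 [ 0.459 -0.003  0.042] 0.046
side globe 0.73 [ 0.648 -0.075  0.044] 0.048
side globe 0.72 [0.724 0.172 0.054] 0.077
side globe 0.49 [ 0.659 -0.002  0.065] 0.082
side cup 0.82 [ 0.744 -0.304  0.069] 0.145
side tin 0.74 [0.685 0.378 0.03 ] 0.033
side tin 0.65 [ 0.655 -0.055  0.065] 0.081
side tin 0.61 [ 0.647 -0.082  0.044] 0.048
top vial0 0.58 [ 0.655 -0.036  0.066] 0.076
top dropper0 0.6 [0.665 0.01  0.109] 0.117
top dropper0 0.49 [ 0.657 -0.092  0.11 ] 0.116
top pen 0.82 [0.468 0.005 0.044] 0.048
top pen 0.6 [0.664 0.009 0.11 ] 0.117
top globe 0.84 [0.726 0.19  0.068] 0.079
top cup 0.59 [ 0.751 -0.296  0.06 ] 0.15
top tin 0.87 [0.687 0.395 0.031] 0.035
```

View pics/fin_side.png

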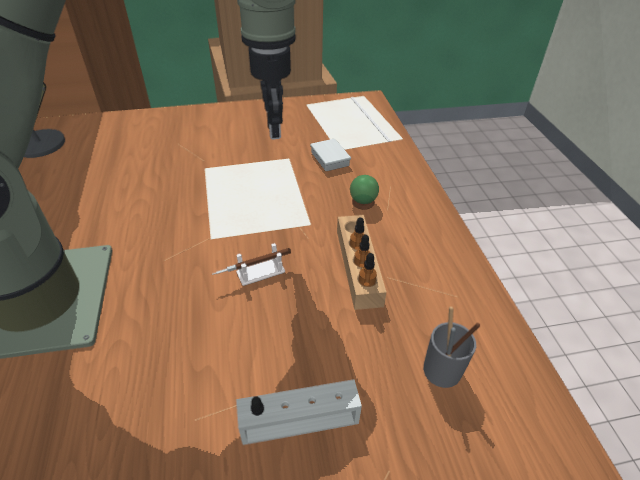

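View pics/fin_top.png

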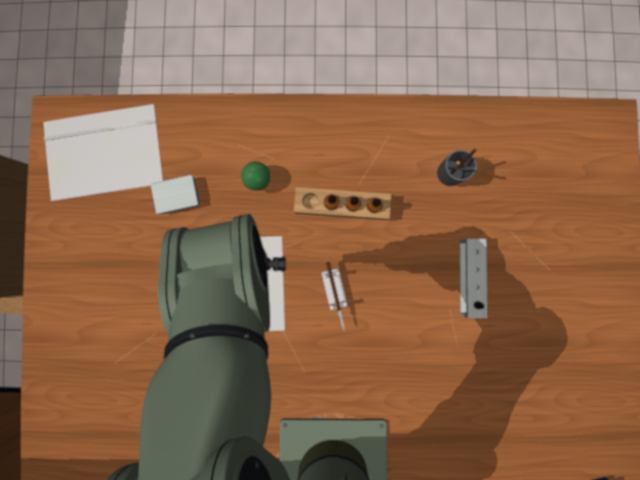

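```bash
python3 - <<'E'
from sdf import *
im,d=viewer.grab_frame('side'); W=cloud('side',d)
a=cv2.resize(im[235:305,205:305],(800,560),interpolation=cv2.INTER_CUBIC)[:, :400*2]
b=im[205:310,320:400]; cv2.imwrite('pics/f1.png',np.hstack([cv2.resize(im[235:305,205:305],(400,280),interpolation=cv2.INTER_CUBIC),cv2.resize(im[205:310,330:395],None,fx=280/105,fy=280/105,interpolation=cv2.INTER_CUBIC)]))
cv2.imwrite('pics/f1.png',cv2.resize(cv2.imread('pics/f1.png'),None,fx=1.37,fy=1.37))
p=roi(W,(.36,-.1),(.58,.1),.036,.047); print(fit3(p,pen_s,(.455,0,193.7),z0=39))
for y in(7,-45,-97):
    q=roi(W,(.645,y/1000-.012),(.68,y/1000+.012),.1,.13); print(y,np.percentile(q[:,2],95).round(4),np.median(q[:,:2],0).round(4))
E
```

```text
(array([ 4.5648e+02, -2.5000e-01,  1.9392e+02]), np.float64(2.234), 410)
7 0.1149 [0.6663 0.0024]
-45 0.1152 [ 0.6629 -0.0496]
-97 0.1162 [ 0.659  -0.1013]
```

View pics/f1.png

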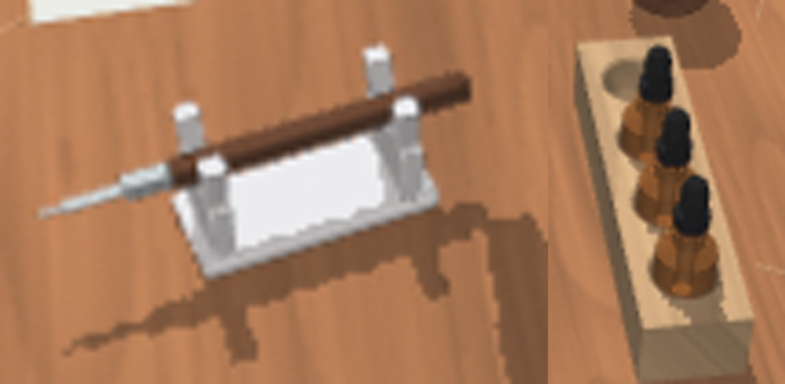

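The close-up shows the pen in both cradles and the three vials upright in the stand, each with its dropper down on the lip. Handing in.

```bash
python3 - <<'E'
from h import *
print(workorder.hand_in())
E
```

```text
the job is handed in; nothing more can be done
None
```

I handed the job in at about 75 s of the 210 s allowed, with everything in place as far as the last pictures show. `hand_in` gives no verdict.

- **Vials:** Three of the four were present. Each stands upright in its own bore of the ink stand.
- **Droppers:** I pushed one into each vial only after the vial stood in its bore, until I felt 9–12 N of contact at the lip. Their tops then measured about 115–116 mm above the desk, against 117 mm expected for a seated dropper. The fourth dropper still hangs in the drying rack.
- **Pen:** It lies in both cradles of the rest, with its balance point within about 2 mm of midway between them.
- **Globe, cup and tin:** Each measured within about 2 mm of where it stood at the start.

Some checks failed or disagreed:

- **Tool height:** The reported TCP height was off. The fingertips sat about 24 mm higher than it said, so my first grasp of the pen closed on air without touching it. I confirmed the offset by touching the desk with the shut fingers and allowed for it from then on.
- **Cameras:** The two cameras differed by about 2 mm on the stand's position. I used the side camera and corrected against the vial or dropper held above each bore or mouth.
- **Final detections:** In the last pictures the networks mislabelled a few things, such as the pen as a vial and the stand as the globe. I disregarded those.

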